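# Top up the pewter on the scale from the drawer

### The job

The pewter on the scale is too light for the next pour: pull the wide bottom drawer of the plywood cabinet all the way out to its stop, and lay ingots from it on the scale's platform beside the casting until the needle comes to rest within the dark sector of the dial. Set them down gently, never pressing or knocking the platform down to its bottom stop. Leave the drawer fully out, the spare ingots in it, the casting on the platform, the two small drawers shut and everything else where it stands.

Things in the scene. Friction and masses are not known exactly. Their poses are not given: they have to be found in the camera images.
- cabinet_front (a point): Fixed plywood cabinet, 240 deep x 360 wide x 192 mm high: two small drawers side by side over one wide drawer. This point: on the table under the middle of its front face; x points into the cabinet, y along the front, z up. The 14 mm top board overhangs the front by 25 mm, so a gripper pointing straight down cannot get at the wide drawer's knob; lean it, fingers down and into the cabinet.
- wide_drawer (a joint): How far the wide bottom drawer is pulled out, m: 0 shut, 0.150 at its stop; it slides along the cabinet's -x. It rubs with about 1.5 N and stays where it is left.
- wide_knob (a point): Centre of the round head of the wide drawer's steel knob (head 28 mm across, 16 mm thick; 12 mm neck), 35 mm off the middle of the drawer's front, 57.5 mm above the table, 120 mm below the overhanging top board. Moves with the drawer; +x points into the cabinet, z up. The small drawers' like knobs are 86 mm higher and 86 mm to either side.
- drawer_floor (a point): Front edge of the inner floor of the wide drawer, at its middle, behind the front panel, 24 mm above the table; moves with the drawer, x into the cabinet, z up. Inside: 200 mm (x = 0 to 200) by 314 mm (y), side walls 49 mm and front panel 75 mm high above the floor. Fully out, the rear 65 mm stay inside the cabinet and the next 25 mm under the overhang.
- small_left (a joint): Small upper drawer on the cabinet's +y side, m, 0 shut. Not to be opened.
- small_right (a joint): Small upper drawer on the cabinet's -y side, m, 0 shut. Not to be opened.
- ingot_a: Pewter ingot bar, 56 long (own x) x 30 wide (own y) at the foot, 27 wide at the top, 17 mm high, 200 g, lying in the drawer roughly along the cabinet's x. Origin: centre of its underside. The three ingots are alike and lie side by side about 80 mm apart, about 40 mm behind the drawer's front panel. Reachable from above only when the drawer is well out.
- ingot_b: Ingot like ingot_a.
- ingot_c: Ingot like ingot_a.
- scale: Mechanical platform scale, fixed. Origin: on the table under the platform's centre. The wedge-shaped dial housing stands at its +x side, up to 100 mm high, from x = 92 to 198 mm, 128 mm wide; the round dial (100 mm) on its slope has ticks each 50 g from 0 (lower left) clockwise to 1.2 kg (lower right).
- pan_top (a point): Centre of the upper face of the scale's steel platform, 170 mm (x) by 220 mm (y) with a rim 4 mm high round its edge; axes as the scale's, z up. 105 mm above the table when empty; sinks with the load and stays level.
- pan (a joint): How far the platform has sunk, m: 0 empty, grows 0.0025 per 100 g (392 N/m, damped), 0.034 at its bottom stop. The dark sector is 0.0168 to 0.0232. A gentle placing keeps it well under 0.032.
- needle (a joint): Needle of the dial, rad: 0 empty, 0.393 more per 100 g, clockwise (157.1 times pan). The dark sector between the two steel tabs reaches from 2.63 rad (670 g) to 3.65 rad (930 g). Before ingots are added it stands below the sector; one or two ingots (0.785 rad each) bring it in.
- casting: Pewter casting lying on the platform near its +y end: disc 60 mm across, 15 mm high, with a stub (sprue) on top, 36 mm high overall; 320 to 620 g, not known beforehand. Origin: centre of its underside. Stays on the platform.
- can: Drinks can, 66 mm across, 116 mm high, bystander. Origin: centre of its underside.
- dish: Flat clear round plastic dish, 72 mm across, 14 mm high, bystander. Origin: centre of its underside.
- marker_dark: Dark marker pen, 132 mm long, 14 mm thick, lying in front of the robot, bystander. Origin: near its middle, on the table.
- marker_white: White marker pen with dark cap, same size, lying between scale and cabinet, bystander.
- tape: Roll of tape, 90 mm across, 24 mm high, lying on top of the cabinet, bystander. Origin: centre of its underside.

How it is judged:
By the outcome, as a careful person would: the job done as asked, in the order asked, and still so for the second after the job is handed in, with the robot touching nothing.
It also fails if it takes over 69 s, if anything falls off the work surface, if the arm or the gripper's body presses on something with over 40 N, if the wrist force passes 120 N, or if a joint passes its speed limit or range.

### The arm

A 6-joint arm with a two-finger parallel gripper is mounted at the origin on the work surface. World frame = base frame: x ahead of the robot, y to its left, z up, the work surface at z = 0. Lengths are in mm, angles in degrees, forces in N, time in s.
With the tool pointing down it reaches from about 300 to 850 mm from the base axis. Payload 4.2 kg.
Tool frame: the origin (TCP) lies at the very end of the fingers, on their centre line; the grasp point (between the pads) lies 19 mm behind it; z points along the fingers, x is the direction in which the jaws open and shut, and the axes are right-handed (so a half turn about z gives the same grasp; the last joint's range is limited). The gripper opens to 91 mm and grips with 3 to 60 N. Pads are 32 mm wide; open, the fingers measure 118 mm over their backs; the gripper's body (76 mm by 178 mm) begins 60 mm behind the grasp point.
Start: joints at [-77.578, 18.312, 89.639, -0, 72.044, -1.146], TCP at [134.893, -558.97, 213.976] pointing down, gripper open.
Joint ranges: [-177.97, 177.97], [-48.28, 115.42], [12.27, 149.76], [-77.06, 257.06], [2.81, 150.46], [-146.56, 146.56]. Speed limits (degrees/s): [147.25, 147.25, 180, 180, 180, 180].

### API

Orientations are given as [roll, pitch, yaw] about the fixed x, y, z axes, in that order (R = Rz(yaw) Ry(pitch) Rx(roll)).
In Python, from workcell import env gives the robot as it stands.
- The arm moves only by the tool servo_tool, never from a script. Its argument "plan" is a list of rows, each a list of 3 entries, a list of its own where there are three numbers: the turn, a rotation vector about the tool's x, y, z in degrees, then the shift along the tool's x, y, z in mm, then the finger opening in mm, from 0 to 91.2. In form: [[[ax, ay, az], [dx, dy, dz], claw], ...]. A call has exactly 10 rows; each row shifts and turns the pose as measured when the row begins, along the tool's axes as they then stand; what a row does not reach is not made up. A row lasts 1/8 s, in which the tool goes at most 62.5 mm and 10.7 degrees, less where a joint would pass 70% of its speed; a pose out of reach is approached as far as the arm can. A call with a gripper value outside its range is refused whole. The fingers move at their own pace and stop on an object; "squeeze" is the grip in N (left out, the last holds). Time passes only in rows, so rows that do not move let the fingers close, or fill a call up. It gives the time, the measured TCP pose, the force and the opening at its end, in the units of the state.
- env.state(): the state, without advancing time (a new reading comes with each control period).
- env.grab_frame(name): name is "side" or "top" or "wrist"; returns a dict with "pixels" (384x512x3 uint8, red, green, blue), "intrinsics" (3x3 intrinsics, pixels), "distortion" ([k1, k2, p1, p2, k3] as OpenCV has them; the pictures are not rectified), "eye" and "attitude" of the camera in the world. Camera axes: x right, y up, looking along -z (the intrinsics and any distortion apply to the point x, -y, -z); pixel columns grow to the right and rows downward; lengths in mm; the calibration is good to about 2 mm. A picture is of the moment at which its call begins. There is no depth.
- env.job_done(): hands the job in, once; it reports no verdict.
The state is a dict: "time_s": time; "qpos": joint angles; "qvel": joint speeds; "effort": joint torques, N m; "ee_pos": TCP position; "ee_rot": TCP orientation; "force": force on the tool from outside, world axes, zero at the start; "torque": the same for the moment, N m; "gripper_width": finger opening in mm.
Only numpy, scipy, OpenCV 4.12 (cv2) and the standard library are available. Lean on these libraries where they do the work, as an engineer would, in place of code of your own. Each camera call takes 0.05 s, during which the arm holds its last target.

## Working session

There is one attempt and no reset: what is moved stays moved. The work goes in short steps, Python scripts to look and compute and a tool call to move; the robot and the scene stay as the last step left them, time stands still between calls to the robot, and variables do not carry over. Pictures are saved under pics/ and viewed, and the job is handed in when it is done.

Besides the shell and the picture viewer there is one more tool, called after "Emit:" as name([rows], argument=value, ...), one row to a line, values as JSON. servo_tool: Moves the arm, as the interface text tells. Its arguments: {"type":"object","properties":{"plan":{"type":"array"},"squeeze":{"type":"number"}},"required":["plan"]}

```bash
ls; mkdir -p pics; python3 - <<'E'
from workcell import env
import cv2
print(env.state())
for n in ("side","top","wrist"):
    f=env.grab_frame(n); cv2.imwrite(f"pics/{n}0.png",f["pixels"][:,:,::-1])
    print(n,f["intrinsics"],f["distortion"],f["eye"],f["attitude"])
E
```

```text
pics
{'time_s': 0.0, 'qpos': array([-7.75779096e+01,  1.83523142e+01,  8.97088908e+01, -3.25990343e-03,
        7.20441500e+01, -1.14710174e+00]), 'qvel': array([ 0.08986876, -0.06639497, -0.04187486, -0.04639972,  0.07184918,
       -0.05481059]), 'effort': array([ 1.90971754e-03, -4.12464845e+01, -2.31974584e+01,  7.28938496e-02,
        4.59336082e-02, -1.66083237e-04]), 'ee_pos': array([ 134.76389831, -558.44043077,  213.09671221]), 'ee_rot': array([ 1.79999010e+02,  1.05395997e-01, -7.64298009e+01]), 'force': array([ 0.5213564 , -0.21739376,  0.08552637]), 'torque': array([-0.02864452,  0.02873476, -0.03340507]), 'gripper_width': 91.02292365345195}
side [[457.99014491   0.         249.21968928]
 [  0.         457.99014491 190.90121498]
 [  0.           0.           1.        ]] [-0.17666004  0.          0.          0.          0.        ] [-178.2044999   545.7325759  1043.00207418] [  45.9405997    -0.86667206 -122.90306302]
top [[451.74997569   0.         252.60896955]
 [  0.         451.74997569 191.16675001]
 [  0.           0.           1.        ]] [0.01566521 0.         0.         0.         0.        ] [ 507.68748425   19.13170223 1130.30611916] [  3.29118769   1.02398942 -90.76271287]
wrist [[269.28699695   0.         254.79085219]
 [  0.         269.28699695 194.61104614]
 [  0.           0.           1.        ]] [0.00695854 0.         0.         0.         0.        ] [ 207.18570571 -541.13055114  384.27838547] [-15.32605322   0.08536005 -76.41399915]
```

View pics/side0.png

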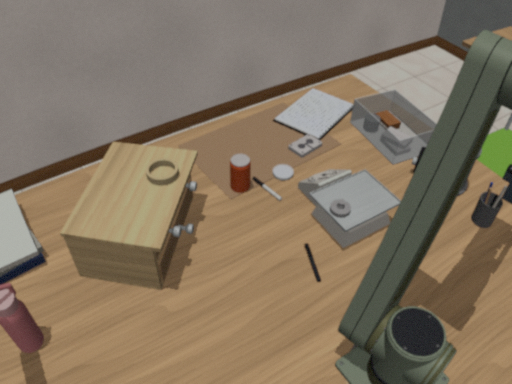

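View pics/top0.png

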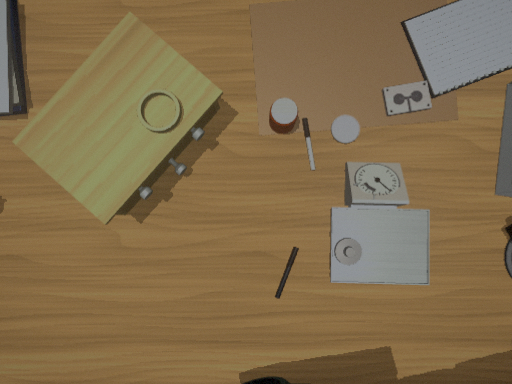

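View pics/wrist0.png

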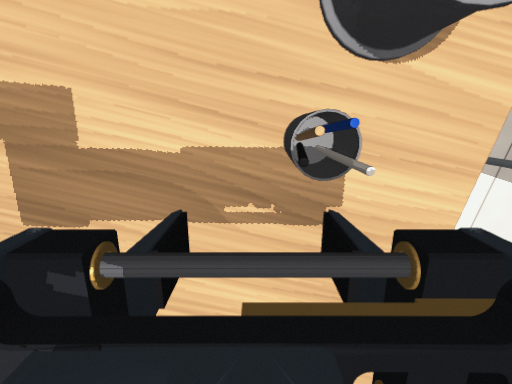

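```bash
cat > h.py <<'E'
import numpy as np, cv2
from scipy.spatial.transform import Rotation as R
from workcell import env
def rot(e): return R.from_euler('xyz',e,degrees=True).as_matrix()
def grab(n,save=None,crop=None,scale=1):
    f=env.grab_frame(n)
    if save:
        im=f["pixels"][:,:,::-1]
        if crop: im=im[crop[1]:crop[3],crop[0]:crop[2]]
        if scale!=1: im=cv2.resize(im,None,fx=scale,fy=scale,interpolation=cv2.INTER_CUBIC)
        cv2.imwrite(f"pics/{save}.png",im)
    return f
def rays(f,uv):
    p=cv2.undistortPoints(np.array(uv,float).reshape(-1,1,2),np.array(f["intrinsics"]),np.array(f["distortion"])).reshape(-1,2)
    d=np.c_[p[:,0],-p[:,1],-np.ones(len(p))]
    return np.array(f["eye"]),d@rot(f["attitude"]).T
def onz(f,uv,z):
    e,d=rays(f,uv); return e+d*((z-e[2])/d[:,2])[:,None]
def proj(f,P):
    P=np.atleast_2d(P); c=(P-np.array(f["eye"]))@rot(f["attitude"])
    c=c*[1,-1,-1]
    return cv2.projectPoints(c.reshape(-1,1,3),np.zeros(3),np.zeros(3),np.array(f["intrinsics"]),np.array(f["distortion"]))[0].reshape(-1,2)
def tri(f1,u1,f2,u2):
    e1,d1=rays(f1,[u1]);e2,d2=rays(f2,[u2]);d1=d1[0];d2=d2[0]
    A=np.c_[d1,-d2];t=np.linalg.lstsq(A,e2-e1,rcond=None)[0]
    a=e1+t[0]*d1;b=e2+t[1]*d2
    return (a+b)/2,np.linalg.norm(a-b)
E
python3 - <<'E'
from h import *
f=grab("top","topcab",(0,0,260,230),3)
g=grab("side","sidecab",(50,130,310,300),3)
grab("top","topscale",(270,80,450,300),2.7)
np.set_printoptions(precision=1,suppress=True)
print(onz(f,[(132,13),(222,94),(108,222),(14,141)],192))
print(onz(f,[(197,133),(145,193)],143.5),onz(f,[(180,169)],57.5))
print(onz(f,[(331,208),(429,209),(429,284),(331,283)],102))
E
```

```text
[[946.  287.3 192. ]
 [767.9  97.  192. ]
 [501.9 337.  192. ]
 [674.8 536.  192. ]]
[[695.1 157.1 143.5]
 [564.  272.3 143.5]] [[625.2 210.4  57.5]]
[[ 526.3 -140.5  102. ]
 [ 521.1 -360.4  102. ]
 [ 353.9 -354.2  102. ]
 [ 358.1 -136.5  102. ]]
```

View pics/topcab.png

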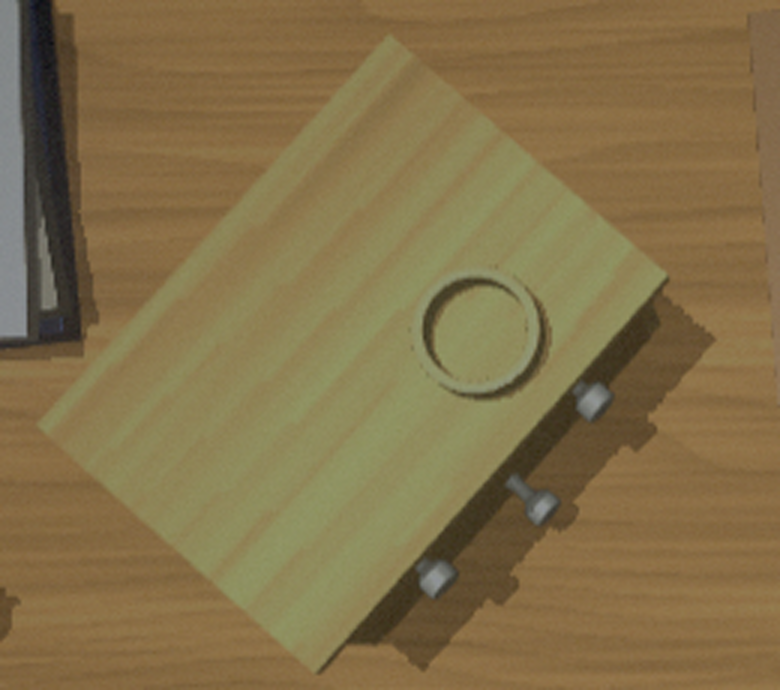

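View pics/sidecab.png

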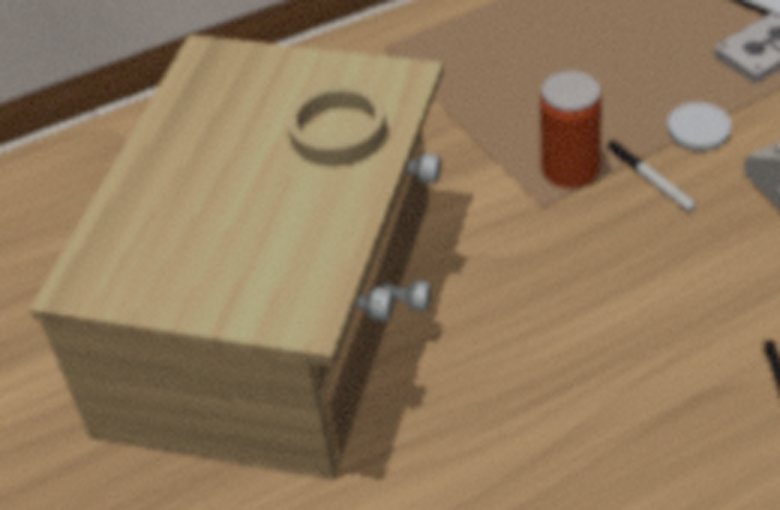

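View pics/topscale.png

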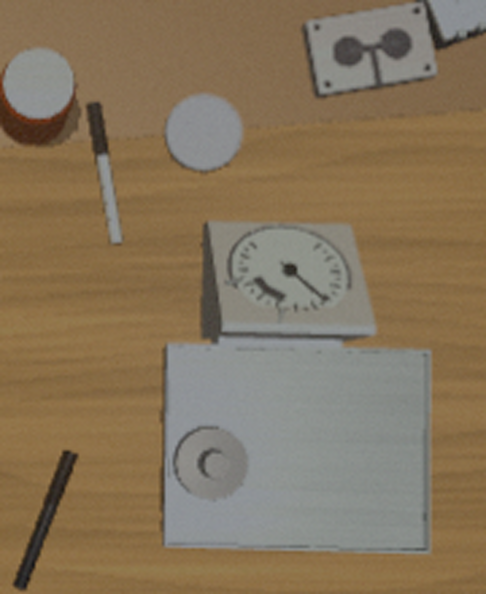

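```bash
python3 - <<'E'
from h import *
np.set_printoptions(precision=1,suppress=True)
f=grab("top");g=grab("side")
for nm,a,b in (("wide",(180.3,168.3),(189.7,228.3)),("sR",(198,133.3),(193.2,186)),("sL",(145.7,192.7),(177.2,231.5)),
   ("cornR",(222.3,92.5),(197.3,152.3)),("cornL",(107,223.5),(159.7,249.5))):
    print(nm,tri(f,a,g,b))
T=f["pixels"];hs=cv2.cvtColor(T,cv2.COLOR_RGB2HSV)
cv2.imwrite("pics/dial.png",cv2.resize(T[150:215,335:420,::-1],None,fx=8,fy=8,interpolation=cv2.INTER_CUBIC))
print(onz(f,[(348,251)],110),onz(f,[(377.5,180)],65))
E
```

```text
wide (array([626.5, 209. ,  61.7]), np.float64(0.170078422132711))
sR (array([694.2, 154.9, 145.8]), np.float64(0.6533927714558896))
sL (array([564.7, 270.4, 145.8]), np.float64(0.6021841741506684))
cornR (array([771.8,  96.8, 190.5]), np.float64(0.8528642635068137))
cornL (array([500.1, 342.9, 187. ]), np.float64(4.830188114026832))
[[ 429.6 -174.8  110. ]] [[ 591.3 -256.7   65. ]]
```

View pics/dial.png

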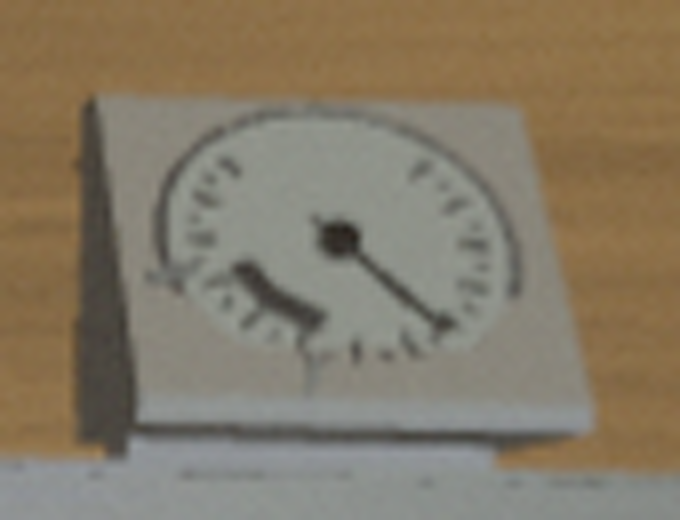

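```bash
cat >> h.py <<'E'
YC=48.2
xc=np.array([np.cos(np.radians(YC)),np.sin(np.radians(YC)),0]); yc=np.array([-xc[1],xc[0],0]); zz=np.array([0,0,1.])
def Rt(lean,yaw=YC):  # tool x=-yc, leaning fingers toward xc(yaw)
    a=np.radians(yaw);x_=np.array([np.cos(a),np.sin(a),0]);y_=np.array([-x_[1],x_[0],0])
    l=np.radians(lean);z=np.sin(l)*x_-np.cos(l)*zz; X=-y_
    return np.c_[X,np.cross(z,X),z]
def plan(p1,R1,n,claw,p0=None,R0=None,dec=1):
    s=env.state()
    if p0 is None: p0=s["ee_pos"]
    if R0 is None: R0=rot(s["ee_rot"])
    p0=np.array(p0);p1=np.array(p1)
    rv=R.from_matrix(R0.T@R1).as_rotvec(degrees=True)/n
    rows=[]
    for i in range(n):
        Ri=R0@R.from_rotvec(rv*i,degrees=True).as_matrix()
        d=Ri.T@((p1-p0)/n)
        rows.append([[round(float(v),1) for v in rv],[round(float(v),dec) for v in d],claw])
    print("dist",np.linalg.norm(p1-p0).round(1),"ang",np.linalg.norm(rv*n).round(1))
    print(str(rows).replace(" ",""))
def st():
    s=env.state();print({k:(np.round(v,1).tolist()) for k,v in s.items() if k in("time_s","qpos","ee_pos","ee_rot","force","gripper_width")})
    return s
E
python3 - <<'E'
from h import *
Rm=R.from_matrix(rot(env.state()["ee_rot"]));
m=[380,-160,240]
from scipy.spatial.transform import Slerp
Rh=Slerp([0,1],R.from_matrix([rot(env.state()["ee_rot"]),Rt(50)]))(0.5).as_matrix()
plan(m,Rh,10,91)
plan([576,153,130],Rt(50),10,91,m,Rh)
E
```

```text
dist 468.9 ang 30.1
[[[2.4,-0.8,-1.6],[-33.0,-33.2,-2.6],91],[[2.4,-0.8,-1.6],[-32.1,-34.2,-0.8],91],[[2.4,-0.8,-1.6],[-31.1,-35.1,1.1],91],[[2.4,-0.8,-1.6],[-30.1,-35.8,3.0],91],[[2.4,-0.8,-1.6],[-29.0,-36.5,4.9],91],[[2.4,-0.8,-1.6],[-27.9,-37.1,6.9],91],[[2.4,-0.8,-1.6],[-26.7,-37.5,8.8],91],[[2.4,-0.8,-1.6],[-25.5,-37.8,10.7],91],[[2.4,-0.8,-1.6],[-24.3,-38.0,12.7],91],[[2.4,-0.8,-1.6],[-23.1,-38.1,14.6],91]]
dist 385.3 ang 30.1
[[[2.4,-0.8,-1.6],[-16.0,-24.7,24.9],91],[[2.4,-0.8,-1.6],[-15.0,-24.0,26.1],91],[[2.4,-0.8,-1.6],[-14.0,-23.3,27.3],91],[[2.4,-0.8,-1.6],[-13.0,-22.5,28.4],91],[[2.4,-0.8,-1.6],[-12.0,-21.7,29.5],91],[[2.4,-0.8,-1.6],[-11.0,-20.7,30.6],91],[[2.4,-0.8,-1.6],[-10.0,-19.7,31.6],91],[[2.4,-0.8,-1.6],[-9.0,-18.6,32.5],91],[[2.4,-0.8,-1.6],[-8.1,-17.5,33.4],91],[[2.4,-0.8,-1.6],[-7.1,-16.2,34.2],91]]
```

Emit:
servo_tool([
  [[2.4,-0.8,-1.6],[-33,-33,-3],91],
  [[2.4,-0.8,-1.6],[-32,-34,-1],91],
  [[2.4,-0.8,-1.6],[-31,-35,1],91],
  [[2.4,-0.8,-1.6],[-30,-36,3],91],
  [[2.4,-0.8,-1.6],[-29,-36.5,5],91],
  [[2.4,-0.8,-1.6],[-28,-37,7],91],
  [[2.4,-0.8,-1.6],[-27,-37.5,9],91],
  [[2.4,-0.8,-1.6],[-25.5,-38,11],91],
  [[2.4,-0.8,-1.6],[-24,-38,13],91],
  [[2.4,-0.8,-1.6],[-23,-38,15],91],
])

```text
time_s: 1.65
ee_pos: [385.8, -150.3, 243.8]
ee_rot: [-154.3, 4.1, -58.9]
force: [0.3, 0.3, 0.4]
gripper_width: 90.5
```

```bash
python3 - <<'E'
from h import *
st()
plan([570,146,130],Rt(50),10,91)
E
```

```text
{'time_s': 1.6, 'qpos': [-43.6, -0.8, 113.9, 28.3, 66.5, 4.8], 'ee_pos': [385.8, -150.3, 243.8], 'ee_rot': [-154.3, 4.1, -58.9], 'force': [0.3, 0.3, 0.4], 'gripper_width': 90.5}
dist 367.0 ang 29.5
[[[2.4,-0.7,-1.6],[-15.0,-22.6,24.7],91],[[2.4,-0.7,-1.6],[-14.1,-22.0,25.8],91],[[2.4,-0.7,-1.6],[-13.1,-21.3,26.9],91],[[2.4,-0.7,-1.6],[-12.2,-20.5,27.9],91],[[2.4,-0.7,-1.6],[-11.2,-19.7,28.9],91],[[2.4,-0.7,-1.6],[-10.3,-18.8,29.8],91],[[2.4,-0.7,-1.6],[-9.4,-17.8,30.7],91],[[2.4,-0.7,-1.6],[-8.5,-16.8,31.5],91],[[2.4,-0.7,-1.6],[-7.7,-15.7,32.3],91],[[2.4,-0.7,-1.6],[-6.8,-14.6,33.0],91]]
```

Emit:
servo_tool([
  [[2.4,-0.7,-1.6],[-15,-22.5,24.5],91],
  [[2.4,-0.7,-1.6],[-14,-22,26],91],
  [[2.4,-0.7,-1.6],[-13,-21,27],91],
  [[2.4,-0.7,-1.6],[-12,-20.5,28],91],
  [[2.4,-0.7,-1.6],[-11,-19.5,29],91],
  [[2.4,-0.7,-1.6],[-10.5,-19,30],91],
  [[2.4,-0.7,-1.6],[-9.5,-18,30.5],91],
  [[2.4,-0.7,-1.6],[-8.5,-17,31],91],
  [[2.4,-0.7,-1.6],[-7,-15,30],91],
  [[2.4,-0.7,-1.6],[-5,-12,25],91],
])

```text
time_s: 2.9
ee_pos: [572.8, 146.5, 137.4]
ee_rot: [-128.9, -1.2, -41.6]
force: [0.7, 0.2, 0.4]
gripper_width: 91.1
```

```bash
python3 - <<'E'
from h import *
s=st()
f=grab("wrist","w1"); print(f["eye"],f["attitude"]); print("knob px",proj(f,[[627.5,210.5,57.5],[629.5,213.7,57.5]]))
g=grab("side","s1")
for z in(0,):
  kn=np.array([627.5,210.5,57.5])
  plan(kn+19*Rt(50)[:,2]-40*Rt(50)[:,2],Rt(50),5,91)
E
```

```text
{'time_s': 2.9, 'qpos': [-8.3, 17.7, 127.3, 89.9, 40.1, -44.1], 'ee_pos': [572.8, 146.5, 137.4], 'ee_rot': [-128.9, -1.2, -41.6], 'force': [0.7, 0.2, 0.4], 'gripper_width': 91.1}
[512.86552496  84.49858465 302.906981  ] [ 35.8037128   -1.21388055 -41.53887019]
knob px [[252.13121782 199.49702004]
 [251.59104685 196.753207  ]]
dist 94.4 ang 1.4
[[[-0.2,-0.1,0.2],[-0.4,1.5,18.8],91],[[-0.2,-0.1,0.2],[-0.4,1.5,18.8],91],[[-0.2,-0.1,0.2],[-0.3,1.4,18.8],91],[[-0.2,-0.1,0.2],[-0.3,1.3,18.8],91],[[-0.2,-0.1,0.2],[-0.3,1.3,18.8],91]]
```

View pics/w1.png

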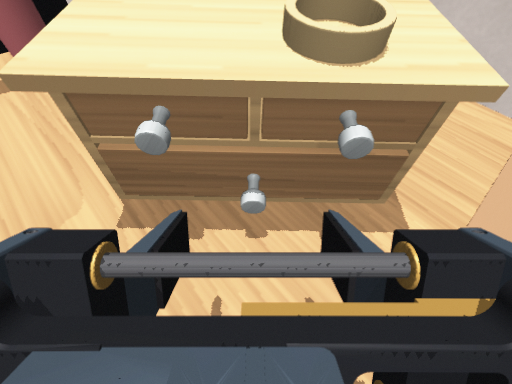

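```bash
python3 - <<'E'
from h import *
f=grab("wrist")
P=onz(f,[(20,80),(480,96)],178); d=P[1]-P[0]; print("yaw",np.degrees(np.arctan2(d[0],-d[1]))); 
Q=onz(f,[(153,136),(356,143)],143.5); d=Q[1]-Q[0]; print(Q,np.linalg.norm(d),np.degrees(np.arctan2(d[0],-d[1])))
print(onz(f,[(254,198.5)],57.5))
kn=np.array([627.8,211,57.5])
plan(kn+19*Rt(50)[:,2],Rt(50),9,91)
E
```

```text
yaw 46.67691904918359
[[565.50670707 270.09769237 143.5       ]
 [690.83489842 152.21209749 143.5       ]] 172.05862090989132 46.75276386032609
[[628.2372014  209.71068559  57.5       ]]
dist 135.8 ang 1.5
[[[-0.1,-0.1,0.1],[-0.3,0.9,15.1],91],[[-0.1,-0.1,0.1],[-0.3,0.9,15.1],91],[[-0.1,-0.1,0.1],[-0.3,0.8,15.1],91],[[-0.1,-0.1,0.1],[-0.3,0.8,15.1],91],[[-0.1,-0.1,0.1],[-0.3,0.8,15.1],91],[[-0.1,-0.1,0.1],[-0.3,0.7,15.1],91],[[-0.1,-0.1,0.1],[-0.2,0.7,15.1],91],[[-0.1,-0.1,0.1],[-0.2,0.7,15.1],91],[[-0.1,-0.1,0.1],[-0.2,0.7,15.1],91]]
```

Emit:
servo_tool([
  [[-0.1,-0.1,0.1],[0,1,15],91],
  [[-0.1,-0.1,0.1],[0,1,15],91],
  [[-0.1,-0.1,0.1],[0,1,15],91],
  [[-0.1,-0.1,0.1],[0,1,15],91],
  [[-0.1,-0.1,0.1],[0,1,15],91],
  [[-0.1,-0.1,0.1],[-0.5,1,15],91],
  [[-0.1,-0.1,0.1],[-0.5,0.5,15],91],
  [[-0.1,-0.1,0.1],[-0.5,0.5,14],91],
  [[0,0,0],[0,0,6],91],
  [[0,0,0],[0,0,0],91],
])

```text
time_s: 4.3
ee_pos: [637.2, 212.1, 54.4]
ee_rot: [-129.8, -0.3, -41.9]
force: [-0.4, 0.2, 0.6]
gripper_width: 91.2
```

```bash
sed -i 's/^YC=48.2/YC=47.4/' h.py; python3 - <<'E'
from h import *
s=st()
f=grab("wrist","w2"); print("knob px",proj(f,[[628,210.5,57.5]]))
kn=np.array([628,210.5,57.5])
print("knob in tool",rot(s["ee_rot"]).T@(kn-s["ee_pos"]))
grab("side","s2",(50,130,310,300),3)
E
```

```text
{'time_s': 4.3, 'qpos': [1.2, 30.2, 122.8, 107.8, 36.0, -56.2], 'ee_pos': [637.2, 212.1, 54.4], 'ee_rot': [-129.8, -0.3, -41.9], 'force': [-0.4, 0.2, 0.6], 'gripper_width': 91.2}
knob px [[246.36773914 241.86636477]]
knob in tool [-5.78932129  2.29392478 -7.63577035]
```

View pics/w2.png

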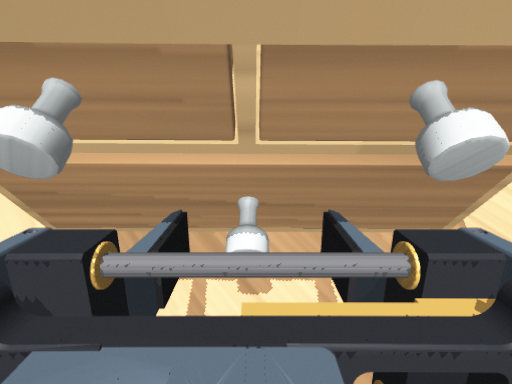

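View pics/s2.png

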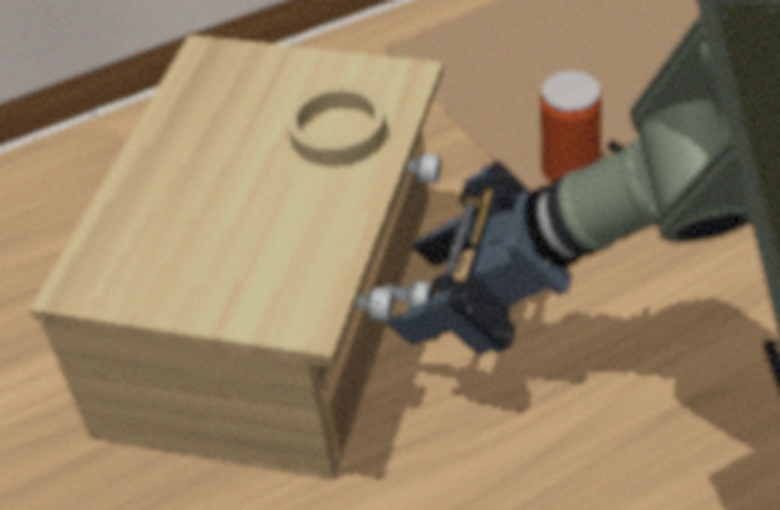

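Emit:
servo_tool([
  [[0,0,0],[-3,1,6],91],
  [[0,0,0],[-3,1.5,6],91],
  [[0,0,0],[0,0,0],60],
  [[0,0,0],[0,0,0],20],
  [[0,0,0],[0,0,0],20],
  [[0,0,0],[0,0,0],20],
  [[0,0,0],[0,0,0],20],
  [[0,0,0],[0,0,0],20],
  [[0,0,0],[0,0,0],20],
  [[0,0,0],[0,0,0],20],
], squeeze=20)

```text
time_s: 5.65
ee_pos: [638.4, 221.0, 45.5]
ee_rot: [-129.7, -0.4, -42.0]
force: [0.7, 0.6, 0.7]
gripper_width: 26.9
```

```bash
python3 - <<'E'
from h import *
s=st()
R0=rot(s["ee_rot"])
print("pull dir tool",R0.T@(-xc), "xc",xc)
print("target",s["ee_pos"]-150*xc)
E
```

```text
{'time_s': 5.6, 'qpos': [2.3, 31.2, 123.0, 111.0, 35.8, -58.8], 'ee_pos': [638.4, 221.0, 45.5], 'ee_rot': [-129.7, -0.4, -42.0], 'force': [0.7, 0.6, 0.7], 'gripper_width': 26.9}
pull dir tool [-0.00963012  0.63887858 -0.76924731] xc [0.67687597 0.73609709 0.        ]
target [536.91076967 110.55567136  45.48727522]
```

Emit:
servo_tool([
  [[0,0,0],[0,6.4,-7.7],20],
  [[0,0,0],[0,9.6,-11.5],20],
  [[0,0,0],[0,9.6,-11.5],20],
  [[0,0,0],[0,9.6,-11.5],20],
  [[0,0,0],[0,9.6,-11.5],20],
  [[0,0,0],[0,9.6,-11.5],20],
  [[0,0,0],[0,9.6,-11.5],20],
  [[0,0,0],[0,9.6,-11.5],20],
  [[0,0,0],[0,6.4,-7.7],20],
  [[0,0,0],[0,3.2,-3.8],20],
])

```text
time_s: 6.9
ee_pos: [545.5, 117.6, 45.4]
ee_rot: [-129.7, -0.5, -42.1]
force: [1.0, 0.7, -2.3]
gripper_width: 27.0
```

```bash
python3 - <<'E'
from h import *
s=st()
d=s["ee_pos"]-np.array([638.4,221,45.5]);print("travel",-d@xc,d@yc,d[2]); R0=rot(s["ee_rot"])
print(R0.T@(-xc))
grab("top","t3",(0,0,260,230),3)
E
```

```text
{'time_s': 6.9, 'qpos': [-12.9, 27.6, 134.6, 104.1, 43.6, -68.0], 'ee_pos': [545.5, 117.6, 45.4], 'ee_rot': [-129.7, -0.5, -42.1], 'force': [1.0, 0.7, -2.3], 'gripper_width': 27.0}
travel 138.98670780390339 -1.6074089469637882 -0.05171597026264152
[-0.00801735  0.63834315 -0.76971017]
```

View pics/t3.png

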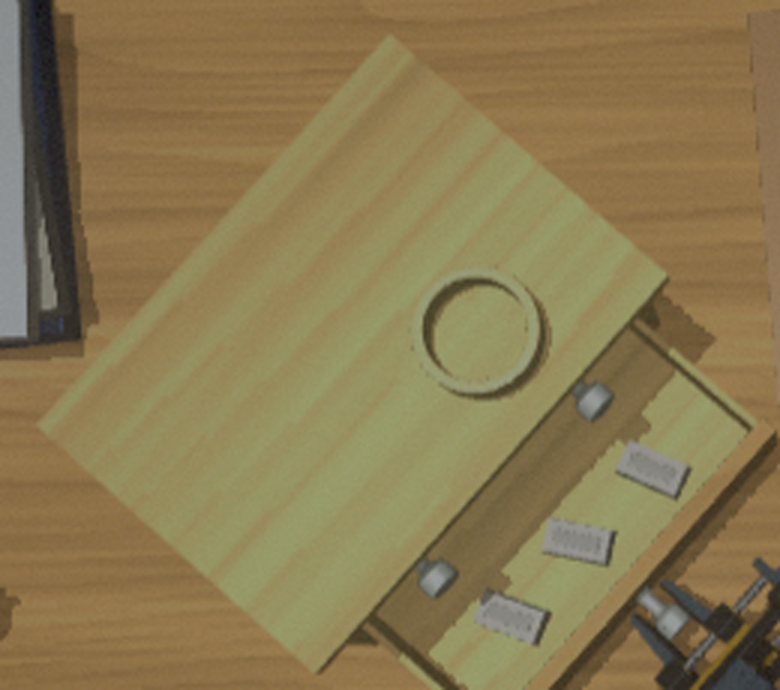

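Emit:
servo_tool([
  [[0,0,0],[0,3.2,-3.9],20],
  [[0,0,0],[0,3.2,-3.9],20],
  [[0,0,0],[0,1.9,-2.3],20],
  [[0,0,0],[0,1.9,-2.3],20],
  [[0,0,0],[0,1.9,-2.3],20],
  [[0,0,0],[0,1.9,-2.3],20],
  [[0,0,0],[0,1.9,-2.3],20],
  [[0,0,0],[0,1.9,-2.3],20],
  [[0,0,0],[0,1.9,-2.3],20],
  [[0,0,0],[0,1.3,-1.5],20],
])

```text
time_s: 8.2
ee_pos: [538.1, 110.0, 48.5]
ee_rot: [-127.8, -0.5, -40.2]
force: [12.3, 11.6, -10.3]
gripper_width: 27.0
```

```bash
python3 - <<'E'
from h import *
s=st()
d=s["ee_pos"]-np.array([638.4,221,45.5]);print("travel",-d@xc,d@yc,d[2],"F along -x",s["force"]@-xc)
E
```

```text
{'time_s': 8.2, 'qpos': [-15.8, 28.4, 135.0, 101.2, 47.0, -69.8], 'ee_pos': [538.1, 110.0, 48.5], 'ee_rot': [-127.8, -0.5, -40.2], 'force': [12.3, 11.6, -10.3], 'gripper_width': 27.0}
travel 149.5503483875211 -1.2855520730508296 2.9737989359218773 F along -x -16.839154705192513
```

Emit:
servo_tool([
  [[0,0,0],[0,0,0],60],
  [[0,0,0],[0,0,0],60],
  [[0,0,0],[0,0,0],60],
  [[0,0,0],[0,0,-8],60],
  [[0,0,0],[0,0,-20],60],
  [[0,0,0],[0,0,-25],60],
  [[0,0,0],[0,0,-25],60],
  [[0,0,0],[0,-10,-25],60],
  [[0,0,0],[0,-15,-25],60],
  [[0,0,0],[0,-20,-20],60],
])

```text
time_s: 9.45
ee_pos: [473.6, 39.8, 177.4]
ee_rot: [-128.0, -0.2, -40.2]
force: [1.1, 0.7, -0.3]
gripper_width: 60.0
```

```bash
python3 - <<'E'
from h import *
s=st()
f=grab("top","t4",(100,60,300,240),4)
f=grab("wrist","w4")
E
```

```text
{'time_s': 9.4, 'qpos': [-30.1, 9.7, 131.2, 70.2, 55.5, -41.3], 'ee_pos': [473.6, 39.8, 177.4], 'ee_rot': [-128.0, -0.2, -40.2], 'force': [1.1, 0.7, -0.3], 'gripper_width': 60.0}
```

View pics/t4.png

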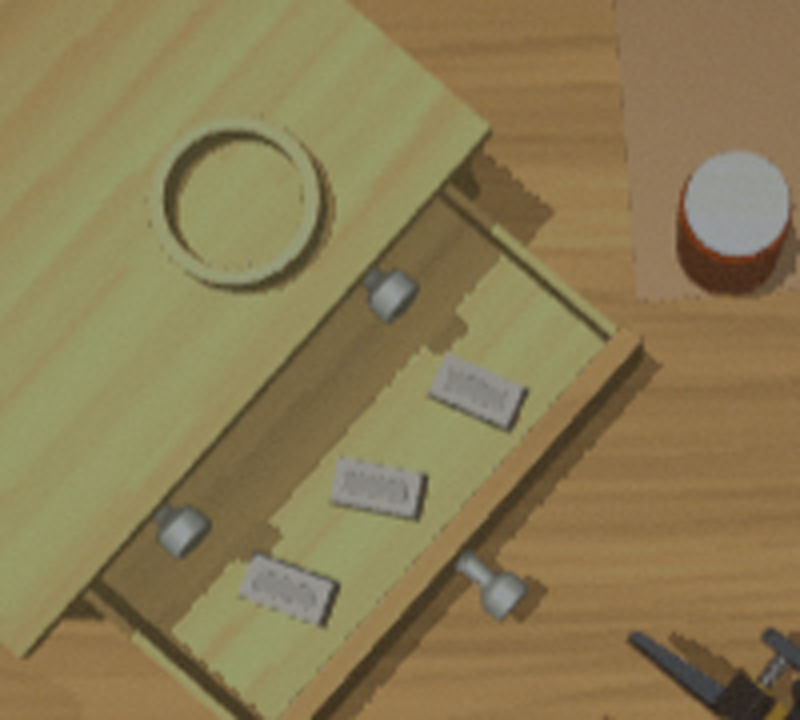

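View pics/w4.png

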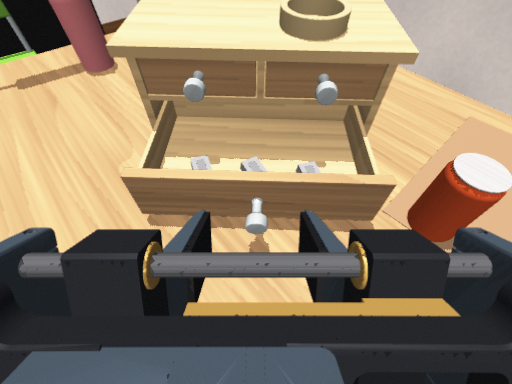

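```bash
cat > ing.py <<'E'
from h import *
def ingots(z=36,save=None):
    f=grab("top"); im=f["pixels"];hs=cv2.cvtColor(im,cv2.COLOR_RGB2HSV)
    m=((hs[...,1]<60)&(hs[...,2]>95)).astype(np.uint8)
    m[:, :150]=0; m[:140]=0; m[220:]=0; m[:,240:]=0
    n,l,stt,c=cv2.connectedComponentsWithStats(m)
    out=[]
    for i in range(1,n):
        if stt[i,4]<60: continue
        vu=np.argwhere(l==i)[:,::-1]
        P=onz(f,vu,z)[:,:2]; r=cv2.minAreaRect(P.astype(np.float32))
        (cx,cy),(w,h),a=r
        if w<h: w,h,a=h,w,a+90
        C=P-P.mean(0); ev,V=np.linalg.eigh(C.T@C); pa=np.degrees(np.arctan2(V[1,1],V[0,1]))%180
        out.append((stt[i,4],c[i].round(1),P.mean(0).round(1),(round(cx,1),round(cy,1)),round(w,1),round(h,1),round(a%180,1),pa.round(1)))
    return f,out
if __name__=="__main__":
    f,o=ingots()
    for r in o: print(*r)
    kp=onz(f,[(225.75,207)],57.5)[0]; print("knob",kp,"pulled",(np.array([628,210.5,57.5])-kp)@xc)
E
python3 ing.py
```

```text
253 [218.6 157.1] [655.3 119.8] (655.6, 120.0) 52.7 29.6 62.9 64.6
258 [193.7 181.2] [597.2 181.1] (597.2, 181.3) 52.7 29.2 77.9 78.2
259 [171.  206.6] [536.2 236.6] (536.4, 236.7) 52.6 29.2 68.8 68.6
126 [222.7 206.2] [535.4 110.9] (539.0, 113.1) 43.0 24.0 44.3 47.7
knob [532.86582379 101.82349504  57.5       ] pulled 144.39049651315545
```

```bash
python3 - <<'E'
from h import *
f=grab("top")
a=cv2.imread("pics/top0.png")[:,:,::-1]; b=f["pixels"]
def head(im,x0,y0,x1,y1):
    hs=cv2.cvtColor(np.ascontiguousarray(im),cv2.COLOR_RGB2HSV)
    m=((hs[...,1]<70)&(hs[...,2]>70)).astype(np.uint8); mm=np.zeros_like(m); mm[y0:y1,x0:x1]=m[y0:y1,x0:x1]
    p=np.argwhere(mm)[:,::-1]; return len(p),p.mean(0),p
for im,bx in((a,(165,153,195,180)),(b,(205,190,240,220))):
    n,c,p=head(im,*bx); P=onz(f,p,57.5); 
    print(n,c.round(1),P.mean(0).round(1),"along x min/max",(P@xc).min().round(1),(P@xc).max().round(1))
# front panel upper outer edge
E=onz(f,[(261,146),(100+270/4,60+720/4)],99); print(E, E@xc, "front face x", np.array([628,210.5,0])@xc+35)
E
```

```text
136 [177.  165.9] [632.8 217.6  57.5] along x min/max 570.0 614.0
144 [222.7 205.8] [535.8 109.   57.5] along x min/max 425.1 467.7
[[670.97266543  16.09615196  99.        ]
 [458.56469279 232.22281096  99.        ]] [466.01360412 481.3299558 ] front face x 615.0265457994151
```

```bash
python3 - <<'E'
from h import *
f=grab("wrist","w5",(120,130,400,260),2.8)
a=cv2.imread("pics/side0.png"); g=grab("side","s5",(130,180,260,320),4)
E
```

```text
(no output)
```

View pics/w5.png

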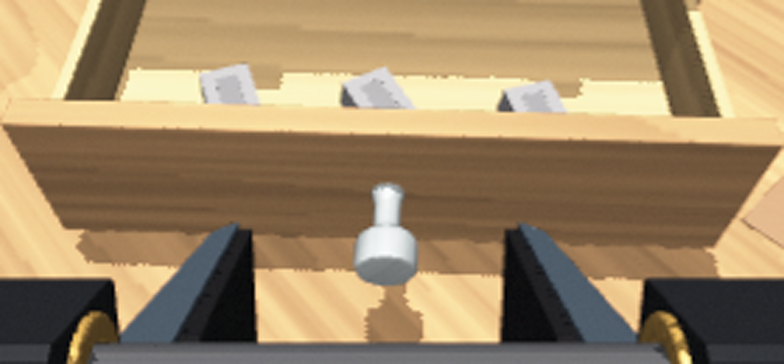

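View pics/s5.png

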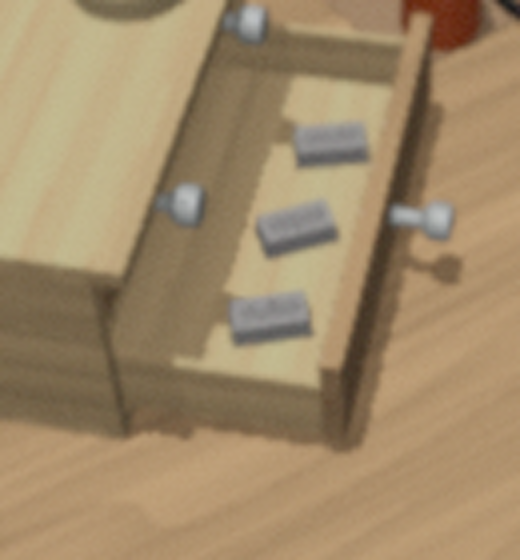

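```bash
python3 - <<'E'
from h import *
f=grab("wrist");g=grab("side");t=grab("top")
k0=np.array([628,210.5,57.5])
for nm,fr,u in(("wrist",f,(257.9,219.3)),("side",g,(239.5,235)),("top",t,(225.5,206.8))):
    p=onz(fr,[u],57.5)[0]; print(nm,p.round(1),(k0-p)@xc,(k0-p)@yc)
for nm,fr,u in(("side0",g,(189.7,228.3)),("top0",t,(180.3,168.3))):
    p=onz(fr,[u],57.5)[0]; print(nm,p.round(1),(k0-p)@xc)
print(tri(t,(225.5,206.8),g,(239.5,235)))
# drawer front panel top outer edge from wrist: left (122.5,176.5)... 
P=onz(f,[(120+8/2.8,130+125/2.8),(120+782/2.8,130+146/2.8)],99);print(P,P@xc,np.linalg.norm(P[1]-P[0]))
B=onz(f,[(120+62/2.8,130+228/2.8),(120+712/2.8,130+246/2.8)],8);print(B,B@xc,np.linalg.norm(B[1]-B[0]))
E
```

```text
wrist [530.8 102.5  57.5] 145.2744808006146 1.6023438921079514
side [533.3 100.2  57.5] 145.2460833907506 4.9468826620687825
top [533.3 102.4  57.5] 143.62895913190866 3.488868082648261
side0 [630.  207.7  57.5] 0.7439046387941222
top0 [626.9 209.7  57.5] 1.3223262421969335
(array([532.78556842, 101.59657919,  59.04451918]), np.float64(1.7423201762591563))
[[432.28342773 232.43569803  99.        ]
 [671.38000297  16.60888032  99.        ]] [463.69750458 466.66673896] 322.0999651295527
[[429.87029971 244.54442722   8.        ]
 [681.00672801  18.9517243    8.        ]] [470.9773165  474.90739843] 337.58195039292923
```

```bash
python3 - <<'E'
from h import *
st()
k0=np.array([628,210.5,57.5])
p=k0-65*xc; p[2]=170; print(p)
plan(p,Rt(0),10,0)
E
```

```text
{'time_s': 9.9, 'qpos': [-29.9, 9.9, 131.3, 70.4, 55.4, -41.6], 'ee_pos': [474.2, 40.9, 175.6], 'ee_rot': [-128.0, -0.0, -40.1], 'force': [-0.3, 0.2, -0.1], 'gripper_width': 60.2}
[584.00306197 162.65368934 170.        ]
dist 164.1 ang 52.0
[[[-5.2,0.1,0.2],[0.6,-9.7,13.3],0],[[-5.2,0.1,0.2],[0.5,-10.8,12.3],0],[[-5.2,0.1,0.2],[0.4,-11.9,11.3],0],[[-5.2,0.1,0.2],[0.3,-12.9,10.2],0],[[-5.2,0.1,0.2],[0.3,-13.7,9.0],0],[[-5.2,0.1,0.2],[0.2,-14.5,7.7],0],[[-5.2,0.1,0.2],[0.1,-15.1,6.3],0],[[-5.2,0.1,0.2],[0.1,-15.6,4.9],0],[[-5.2,0.1,0.2],[-0.0,-16.0,3.5],0],[[-5.2,0.1,0.2],[-0.1,-16.3,2.0],0]]
```

Emit:
servo_tool([
  [[-5.2,0,0.2],[0.5,-10,13],0],
  [[-5.2,0,0.2],[0.5,-11,12],0],
  [[-5.2,0,0.2],[0.5,-12,11],0],
  [[-5.2,0,0.2],[0,-13,10],0],
  [[-5.2,0,0.2],[0,-14,9],0],
  [[-5.2,0,0.2],[0,-14.5,8],0],
  [[-5.2,0,0.2],[0,-15,6],0],
  [[-5.2,0,0.2],[0,-15.5,5],0],
  [[-5.2,0,0.2],[0,-16,3.5],0],
  [[-5.2,0,0.2],[0,-16,2],0],
])

```text
time_s: 11.15
ee_pos: [580.6, 167.7, 157.8]
ee_rot: [177.5, 1.7, -42.1]
force: [0.0, 0.2, -0.4]
gripper_width: 0.2
```

```bash
python3 - <<'E'
from h import *
s=st()
k0=np.array([628,210.5,57.5])
p=k0-65*xc; p[2]=62
print("out",35-(s["ee_pos"]-k0)@xc,(s["ee_pos"]-k0)@yc)
plan(p,Rt(0),6,0)
E
```

```text
{'time_s': 11.2, 'qpos': [15.0, 24.7, 88.2, 0.1, 70.1, 57.0], 'ee_pos': [580.6, 167.7, 157.8], 'ee_rot': [177.5, 1.7, -42.1], 'force': [0.0, 0.2, -0.4], 'gripper_width': 0.2}
out 98.58583203453007 5.918032789480534
dist 96.0 ang 3.0
[[[0.4,0.3,0.1],[1.4,-0.4,15.9],0],[[0.4,0.3,0.1],[1.4,-0.3,15.9],0],[[0.4,0.3,0.1],[1.3,-0.2,15.9],0],[[0.4,0.3,0.1],[1.2,-0.1,15.9],0],[[0.4,0.3,0.1],[1.1,0.0,16.0],0],[[0.4,0.3,0.1],[1.1,0.1,16.0],0]]
```

Emit:
servo_tool([
  [[0.4,0.3,0.1],[1.4,0,15],0],
  [[0.4,0.3,0.1],[1.4,0,16],0],
  [[0.4,0.3,0.1],[1.3,0,16],0],
  [[0.4,0.3,0.1],[1,0,16],0],
  [[0.4,0.3,0.1],[1,0,16],0],
  [[0.4,0.3,0.1],[1,0,13],0],
  [[0,0,0],[0,3,0],0],
  [[0,0,0],[0,4,0],0],
  [[0,0,0],[0,4,0],0],
  [[0,0,0],[0,4,0],0],
])

```text
time_s: 12.4
ee_pos: [569.6, 155.3, 52.7]
ee_rot: [179.1, 0.5, -42.2]
force: [0.5, 0.3, -0.8]
gripper_width: 0.1
```

```bash
python3 - <<'E'
from h import *
s=st()
k0=np.array([628,210.5,57.5])
print("out",35-(s["ee_pos"]-k0)@xc,(s["ee_pos"]-k0)@yc,"Fx",s["force"]@xc)
E
```

```text
{'time_s': 12.4, 'qpos': [14.2, 28.3, 99.1, -0.1, 53.6, 56.4], 'ee_pos': [569.6, 155.3, 52.7], 'ee_rot': [179.1, 0.5, -42.2], 'force': [0.5, 0.3, -0.8], 'gripper_width': 0.1}
out 115.1409781043083 5.642822664696784 Fx 0.5073402866525112
```

Emit:
servo_tool([
  [[0,0,0],[0,2.5,-1],0],
  [[0,0,0],[0,2.5,0],0],
  [[0,0,0],[0,2.5,0],0],
  [[0,0,0],[0,2.5,0],0],
  [[0,0,0],[0,2.5,0],0],
  [[0,0,0],[0,2.5,0],0],
  [[0,0,0],[0,2.5,0],0],
  [[0,0,0],[0,2.5,0],0],
  [[0,0,0],[0,2.5,0],0],
  [[0,0,0],[0,2.5,0],0],
])

```text
time_s: 13.65
ee_pos: [571.5, 155.5, 57.0]
ee_rot: [-177.5, -0.0, -42.7]
force: [4.1, 6.1, -5.5]
gripper_width: 0.7
```

```bash
python3 - <<'E'
from h import *
s=st()
k0=np.array([628,210.5,57.5])
print("out",35-(s["ee_pos"]-k0)@xc,(s["ee_pos"]-k0)@yc,"Fx",s["force"]@xc)
grab("top","t6",(100,60,300,240),4)
E
```

```text
{'time_s': 13.6, 'qpos': [13.3, 26.8, 101.2, 1.8, 50.0, 54.8], 'ee_pos': [571.5, 155.5, 57.0], 'ee_rot': [-177.5, -0.0, -42.7], 'force': [4.1, 6.1, -5.5], 'gripper_width': 0.7}
out 113.70641980604043 4.32872542581195 Fx 7.260746258391901
```

View pics/t6.png

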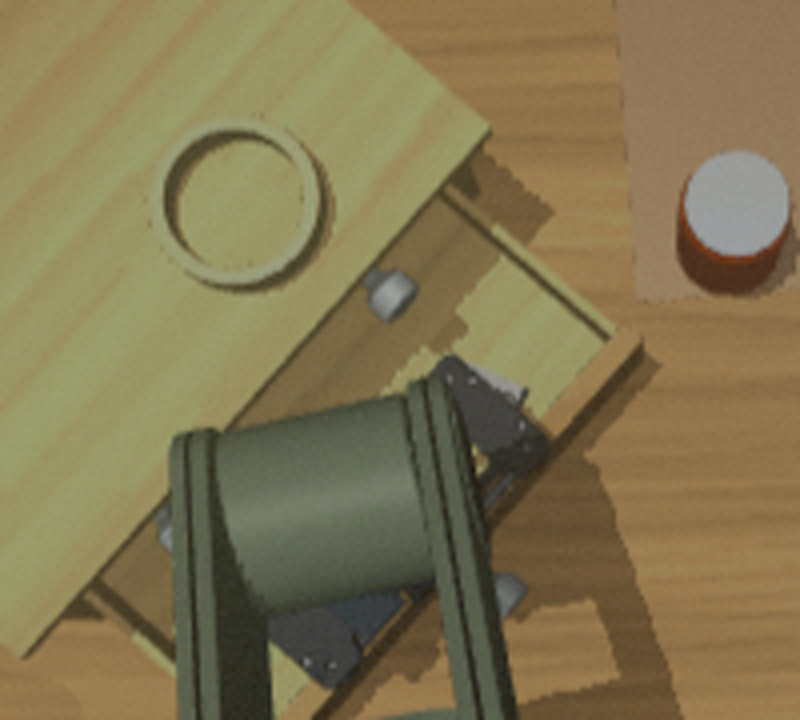

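```bash
python3 - <<'E'
from h import *
s=st();k0=np.array([628,210.5,57.5])
u=s["ee_pos"]+10*xc+[0,0,60]
R0=rot(s["ee_rot"])
plan(u,R0,3,0)
A=np.array([655.4,120,0]); RA=Rt(8,57.4)
# TCP so that the fingertip centre at A, z=30
h=A+[0,0,110]-0*RA[:,2]
plan(h,RA,7,62,u,R0)
print("A out",35-(A-k0)@xc)
E
```

```text
{'time_s': 13.7, 'qpos': [13.3, 26.8, 101.2, 1.8, 49.9, 54.8], 'ee_pos': [571.5, 155.5, 57.0], 'ee_rot': [-177.5, -0.0, -42.7], 'force': [4.0, 6.9, -5.3], 'gripper_width': 0.5}
dist 60.8 ang 0.0
[[[0.0,0.0,0.0],[-0.0,-4.2,-19.8],0],[[0.0,0.0,0.0],[-0.0,-4.2,-19.8],0],[[0.0,0.0,0.0],[-0.0,-4.2,-19.8],0]]
dist 88.5 ang 11.5
[[[0.8,-0.1,-1.4],[12.2,-2.9,1.1],62],[[0.8,-0.1,-1.4],[12.3,-2.6,1.1],62],[[0.8,-0.1,-1.4],[12.4,-2.3,1.1],62],[[0.8,-0.1,-1.4],[12.4,-1.9,1.1],62],[[0.8,-0.1,-1.4],[12.5,-1.6,1.1],62],[[0.8,-0.1,-1.4],[12.5,-1.3,1.1],62],[[0.8,-0.1,-1.4],[12.6,-1.0,1.1],62]]
A out 83.07038481503106
```

Emit:
servo_tool([
  [[0,0,0],[0,-6,-10],0],
  [[0,0,0],[0,-5,-25],0],
  [[0,0,0],[0,-2,-25],0],
  [[0.8,0,-1.4],[12,-3,0],62],
  [[0.8,0,-1.4],[12,-2.5,1],62],
  [[0.8,0,-1.4],[12,-2.5,1],62],
  [[0.8,0,-1.4],[12.5,-2,1],62],
  [[0.8,0,-1.4],[12.5,-1.5,1],62],
  [[0.8,0,-1.4],[12.5,-1.5,1],62],
  [[0.8,0,-1.4],[10,-1,1],62],
])

```text
time_s: 14.95
ee_pos: [655.8, 120.7, 125.1]
ee_rot: [-171.7, -1.3, -32.4]
force: [0.1, 0.0, -0.3]
gripper_width: 61.7
```

```bash
python3 - <<'E'
from h import *
s=st();f=grab("wrist","w7")
print(proj(f,[[655.4,120,41],[597.2,181,41]]))
A=np.array([655.4,120,0]); RA=Rt(8,57.4)
plan(A+[0,0,30],RA,7,62)
E
```

```text
{'time_s': 15.0, 'qpos': [6.6, 27.0, 89.9, 6.6, 57.1, 35.7], 'ee_pos': [655.8, 120.7, 125.1], 'ee_rot': [-171.7, -1.3, -32.4], 'force': [0.1, 0.0, -0.3], 'gripper_width': 61.7}
[[253.06311096 211.87650588]
 [169.46602992 191.84932328]]
dist 95.1 ang 1.4
[[[-0.0,-0.2,0.0],[-0.5,2.0,13.4],62],[[-0.0,-0.2,0.0],[-0.5,2.0,13.4],62],[[-0.0,-0.2,0.0],[-0.4,2.0,13.4],62],[[-0.0,-0.2,0.0],[-0.4,2.0,13.4],62],[[-0.0,-0.2,0.0],[-0.3,2.0,13.4],62],[[-0.0,-0.2,0.0],[-0.3,2.0,13.4],62],[[-0.0,-0.2,0.0],[-0.2,2.0,13.4],62]]
```

View pics/w7.png

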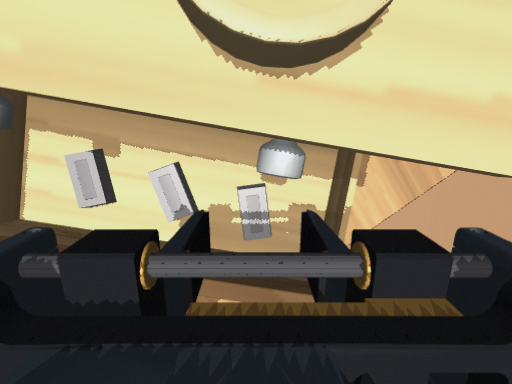

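Emit:
servo_tool([
  [[0,-0.2,0],[0,2,13],62],
  [[0,-0.2,0],[0,2,13],62],
  [[0,-0.2,0],[0,2,13.5],62],
  [[0,-0.2,0],[-0.5,2,13.5],62],
  [[0,-0.2,0],[-0.5,2,13.5],62],
  [[0,-0.2,0],[-0.5,2,13],62],
  [[0,-0.2,0],[0,1.5,10],62],
  [[0,0,0],[0,0.5,3],62],
  [[0,0,0],[0,0,0],62],
  [[0,0,0],[0,0,0],62],
])

```text
time_s: 16.25
ee_pos: [655.3, 120.6, 26.8]
ee_rot: [-171.7, 0.1, -32.3]
force: [-0.5, -0.8, 0.0]
gripper_width: 62.0
```

```bash
python3 - <<'E'
from h import *
s=st();f=grab("wrist","w8")
RA=Rt(8,57.4);plan([655.4,120,30],RA,1,62)
E
```

```text
{'time_s': 16.2, 'qpos': [6.1, 33.0, 95.1, 9.0, 47.1, 32.5], 'ee_pos': [655.3, 120.6, 26.8], 'ee_rot': [-171.7, 0.1, -32.3], 'force': [-0.5, -0.8, 0.0], 'gripper_width': 62.0}
dist 3.2 ang 0.5
[[[-0.3,0.2,0.3],[0.4,-0.0,-3.2],62]]
```

View pics/w8.png

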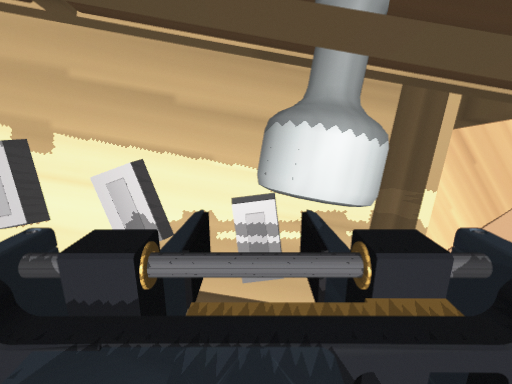

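Emit:
servo_tool([
  [[0,0,0],[0,0,-3],62],
  [[0,0,0],[0,0,0],20],
  [[0,0,0],[0,0,0],20],
  [[0,0,0],[0,0,0],20],
  [[0,0,0],[0,0,0],20],
  [[0,0,0],[0,0,0],20],
  [[0,0,0],[0,0,0],20],
  [[0,0,0],[0,0,0],20],
  [[0,0,0],[0,0,0],20],
  [[0,0,0],[0,0,0],20],
], squeeze=25)

```text
time_s: 17.55
ee_pos: [655.3, 119.9, 29.7]
ee_rot: [-171.7, 0.1, -32.3]
force: [-0.3, -0.8, -0.1]
gripper_width: 28.4
```

```bash
python3 - <<'E'
from h import *
s=st();f=grab("wrist","w9")
print("up in tool",rot(s["ee_rot"]).T@[0,0,1])
E
```

```text
{'time_s': 17.6, 'qpos': [6.1, 32.8, 95.0, 8.9, 47.4, 32.6], 'ee_pos': [655.3, 119.9, 29.7], 'ee_rot': [-171.7, 0.1, -32.3], 'force': [-0.3, -0.8, -0.1], 'gripper_width': 28.4}
up in tool [-0.00193009 -0.14413305 -0.98955643]
```

View pics/w9.png

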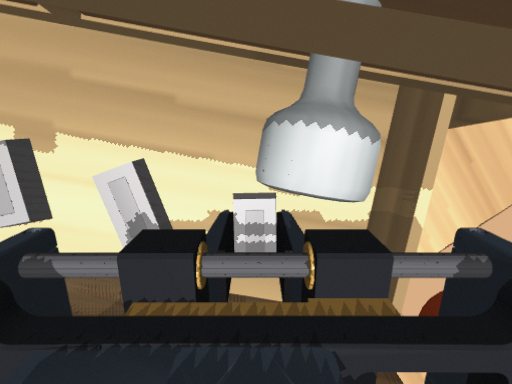

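```bash
python3 - <<'E'
from h import *
s=st();R0=rot(s["ee_rot"])
u=s["ee_pos"]-140*R0[:,2]; print(u)
m=u+(np.array([440,-248,165])-u)*0.25
from scipy.spatial.transform import Slerp
Rh=Slerp([0,1],R.from_matrix([R0,Rt(8,0)]))(0.25).as_matrix()
plan(m,Rh,4,20,u,R0)
E
```

```text
{'time_s': 17.6, 'qpos': [6.1, 32.8, 95.0, 8.9, 47.4, 32.6], 'ee_pos': [655.3, 119.9, 29.7], 'ee_rot': [-171.7, 0.1, -32.3], 'force': [-0.1, -0.8, -0.2], 'gripper_width': 27.9}
[644.74026973 102.682837   168.21945656]
dist 101.5 ang 14.4
[[[-0.0,0.5,3.6],[0.9,25.1,-3.5],20],[[-0.0,0.5,3.6],[2.5,25.0,-3.4],20],[[-0.0,0.5,3.6],[4.1,24.8,-3.4],20],[[-0.0,0.5,3.6],[5.6,24.5,-3.4],20]]
```

Emit:
servo_tool([
  [[0,0,0],[0,0,-10],20],
  [[0,0,0],[0,0,-24],20],
  [[0,0,0],[0,0,-26],20],
  [[0,0,0],[0,0,-26],20],
  [[0,0,0],[0,0,-26],20],
  [[0,0,0],[0,0,-26],20],
  [[0,0.5,3.6],[1,22,-3.5],20],
  [[0,0.5,3.6],[2.5,25,-3.5],20],
  [[0,0.5,3.6],[4,25,-3.5],20],
  [[0,0.5,3.6],[5.5,24.5,-3.5],20],
])

```text
time_s: 18.85
ee_pos: [585.7, 12.5, 167.0]
ee_rot: [-172.5, 0.6, -47.6]
force: [-0.1, -0.4, -2.0]
gripper_width: 28.2
```

```bash
python3 - <<'E'
from h import *
s=st()
plan([442,-243,150],Rt(8,0),9,20)
grab("wrist","w10");grab("top","t10",(100,60,300,240),4)
E
```

```text
{'time_s': 18.8, 'qpos': [-3.2, 18.7, 96.6, 6.7, 60.0, 41.3], 'ee_pos': [585.7, 12.5, 167.0], 'ee_rot': [-172.5, 0.6, -47.6], 'force': [-0.1, -0.4, -2.0], 'gripper_width': 28.2}
dist 293.7 ang 42.4
[[[0.1,0.7,4.7],[10.2,30.9,-2.3],20],[[0.1,0.7,4.7],[12.7,30.0,-2.2],20],[[0.1,0.7,4.7],[15.1,28.8,-2.1],20],[[0.1,0.7,4.7],[17.4,27.5,-1.9],20],[[0.1,0.7,4.7],[19.6,26.0,-1.7],20],[[0.1,0.7,4.7],[21.7,24.3,-1.5],20],[[0.1,0.7,4.7],[23.6,22.5,-1.2],20],[[0.1,0.7,4.7],[25.4,20.5,-1.0],20],[[0.1,0.7,4.7],[27.0,18.3,-0.7],20]]
```

View pics/w10.png

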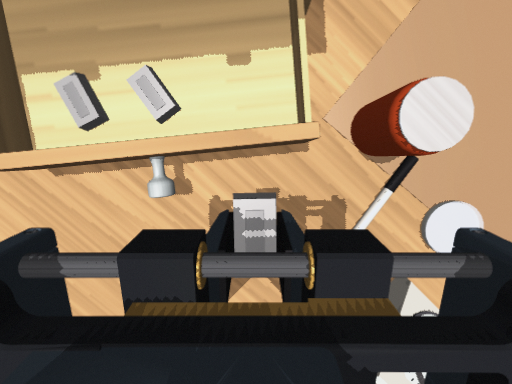

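View pics/t10.png

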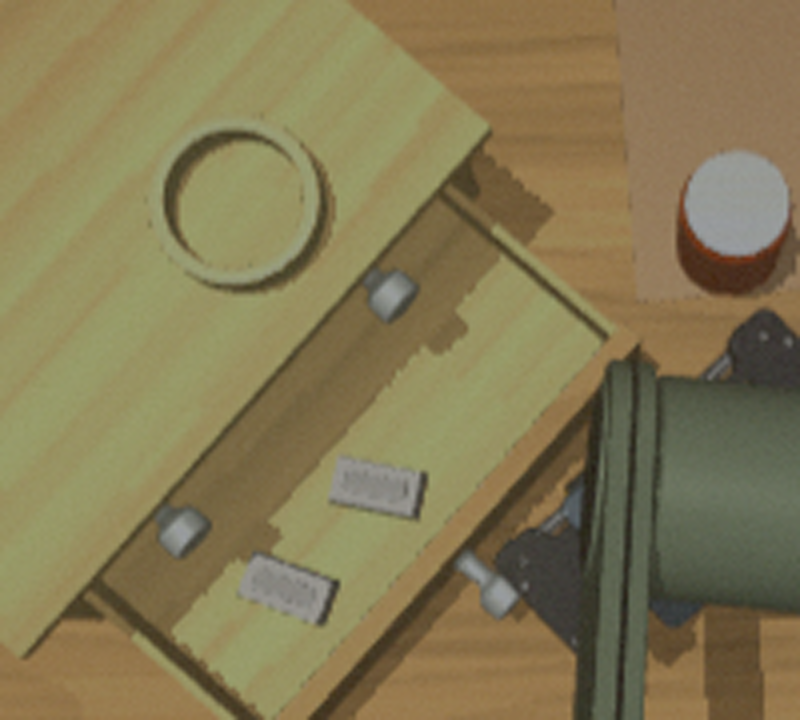

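Emit:
servo_tool([
  [[0,0.7,4.7],[10,31,-2],20],
  [[0,0.7,4.7],[12.5,30,-2],20],
  [[0,0.7,4.7],[15,29,-2],20],
  [[0,0.7,4.7],[17.5,27.5,-2],20],
  [[0,0.7,4.7],[19.5,26,-2],20],
  [[0,0.7,4.7],[21.5,24,-1.5],20],
  [[0,0.7,4.7],[23.5,22.5,-1],20],
  [[0,0.7,4.7],[25,20,-1],20],
  [[0,0.7,4.7],[20,14,0],20],
  [[0,0,0],[5,3,0],20],
])

```text
time_s: 20.2
ee_pos: [425.1, -243.4, 142.2]
ee_rot: [-173.5, 0.1, -92.2]
force: [-0.2, 0.4, -1.9]
gripper_width: 28.5
```

```bash
python3 - <<'E'
from h import *
s=st()
plan([440,-248,112],Rt(8,0),5,20)
f=grab("wrist","w11")
E
```

```text
{'time_s': 20.2, 'qpos': [-33.5, 11.5, 110.9, 4.4, 52.2, 56.1], 'ee_pos': [425.1, -243.4, 142.2], 'ee_rot': [-173.5, 0.1, -92.2], 'force': [-0.2, 0.4, -1.9], 'gripper_width': 28.5}
dist 34.0 ang 2.6
[[[0.3,-0.0,-0.4],[0.8,-2.3,6.3],20],[[0.3,-0.0,-0.4],[0.8,-2.3,6.3],20],[[0.3,-0.0,-0.4],[0.9,-2.2,6.4],20],[[0.3,-0.0,-0.4],[0.9,-2.2,6.4],20],[[0.3,-0.0,-0.4],[0.9,-2.2,6.4],20]]
```

View pics/w11.png

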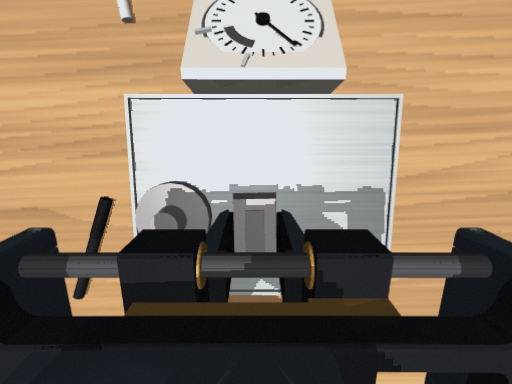

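Emit:
servo_tool([
  [[0.3,0,-0.4],[2.5,-2.5,5],20],
  [[0.3,0,-0.4],[2.5,-2.5,6],20],
  [[0.3,0,-0.4],[2.5,-2.5,6.5],20],
  [[0.3,0,-0.4],[2.5,-2.5,6.5],20],
  [[0.3,0,-0.4],[2.5,-2.5,6],20],
  [[0,0,0],[1,-1,4],20],
  [[0,0,0],[0,0,2],20],
  [[0,0,0],[0,0,1],20],
  [[0,0,0],[0,0,1],20],
  [[0,0,0],[0,0,1],20],
])

```text
time_s: 21.5
ee_pos: [445.9, -256.2, 102.1]
ee_rot: [-171.9, -0.1, -89.7]
force: [-0.6, -0.2, -1.7]
gripper_width: 28.2
```

```bash
python3 - <<'E'
from h import *
s=st()
print(rot(s["ee_rot"]).T@[0,0,-1])
f=grab("wrist","w12")
E
```

```text
{'time_s': 21.5, 'qpos': [-34.1, 15.6, 112.2, 6.3, 45.5, 51.5], 'ee_pos': [445.9, -256.2, 102.1], 'ee_rot': [-171.9, -0.1, -89.7], 'force': [-0.6, -0.2, -1.7], 'gripper_width': 28.2}
[-0.00193537  0.14110686  0.98999248]
```

View pics/w12.png

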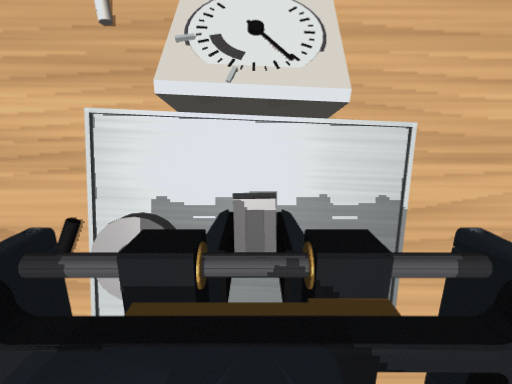

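Emit:
servo_tool([
  [[0,0,0],[0,0.1,1],20],
  [[0,0,0],[0,0.1,1],20],
  [[0,0,0],[0,0.1,1],20],
  [[0,0,0],[0,0.1,1],20],
  [[0,0,0],[0,0.1,1],20],
  [[0,0,0],[0,0.1,1],20],
  [[0,0,0],[0,0.1,1],20],
  [[0,0,0],[0,0,0.5],20],
  [[0,0,0],[0,0,0],20],
  [[0,0,0],[0,0,0],20],
])

```text
time_s: 22.8
ee_pos: [446.0, -256.3, 94.6]
ee_rot: [-171.9, -0.1, -89.7]
force: [-1.5, 0.0, 0.4]
gripper_width: 28.2
```

```bash
python3 - <<'E'
from h import *
s=st()
f=grab("wrist","w13")
E
```

```text
{'time_s': 22.8, 'qpos': [-34.1, 16.2, 112.8, 6.4, 44.5, 51.4], 'ee_pos': [446.0, -256.3, 94.6], 'ee_rot': [-171.9, -0.1, -89.7], 'force': [-1.5, 0.0, 0.4], 'gripper_width': 28.2}
```

View pics/w13.png

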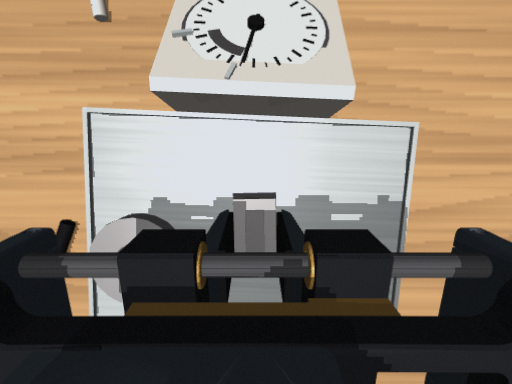

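Emit:
servo_tool([
  [[0,0,0],[0,0,0],36],
  [[0,0,0],[0,0,0],44],
  [[0,0,0],[0,0,0],44],
  [[0,0,0],[0,0,0],44],
  [[0,0,0],[0,-0.5,-4],44],
  [[0,0,0],[0,-2,-12],44],
  [[0,0,0],[0,-3,-18],44],
  [[0,0,0],[0,-4,-24],44],
  [[0,0,0],[0,0,-24],44],
  [[0,0,0],[0,0,-20],44],
])

```text
time_s: 24.1
ee_pos: [441.8, -256.4, 203.0]
ee_rot: [-171.7, -0.2, -89.8]
force: [0.4, -0.7, 0.0]
gripper_width: 43.6
```

```bash
python3 - <<'E'
from h import *
s=st()
f=grab("wrist","w14")
t=grab("top","t14",(270,80,450,300),2.7)
E
```

```text
{'time_s': 24.1, 'qpos': [-34.4, 9.4, 104.1, 5.2, 59.7, 53.0], 'ee_pos': [441.8, -256.4, 203.0], 'ee_rot': [-171.7, -0.2, -89.8], 'force': [0.4, -0.7, 0.0], 'gripper_width': 43.6}
```

View pics/w14.png

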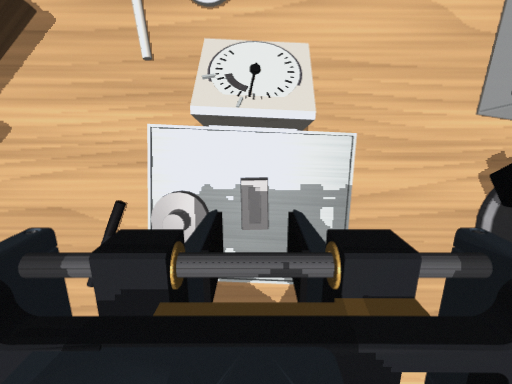

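```bash
python3 - <<'E'
import cv2
a=cv2.imread("pics/w14.png")[30:130,185:325]; cv2.imwrite("pics/d14.png",cv2.resize(a,None,fx=5,fy=5,interpolation=cv2.INTER_CUBIC))
E
```

```text
(no output)
```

View pics/d14.png

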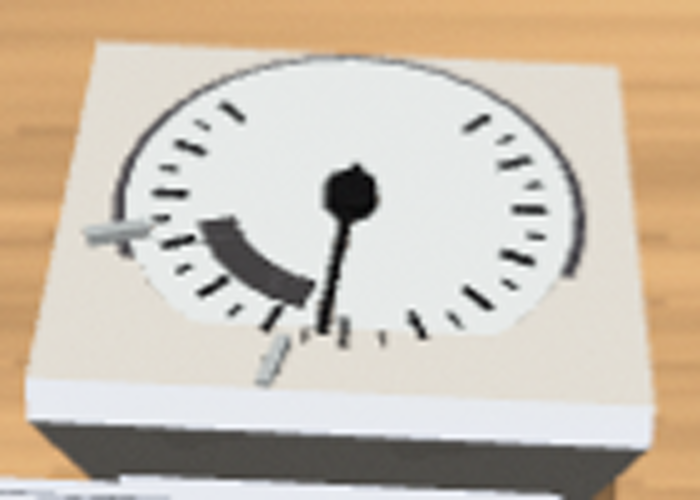

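```bash
python3 - <<'E'
from h import *
s=st();R0=rot(s["ee_rot"])
from scipy.spatial.transform import Slerp
h=np.array([536.4,236.7,135])
p=s["ee_pos"]; RC=Rt(8,57.4)
m=p+(h-p)*.7+[0,0,25]; Rm=Slerp([0,1],R.from_matrix([R0,RC]))(.7).as_matrix()
plan(m,Rm,10,62)
E
```

```text
{'time_s': 24.2, 'qpos': [-34.4, 9.3, 104.0, 5.2, 59.6, 53.0], 'ee_pos': [443.0, -257.2, 204.4], 'ee_rot': [-171.5, -0.4, -89.8], 'force': [0.9, -0.1, 0.1], 'gripper_width': 44.0}
dist 352.6 ang 40.0
[[[-0.0,-0.6,-4.0],[-34.6,-6.3,3.1],62],[[-0.0,-0.6,-4.0],[-34.0,-8.7,3.5],62],[[-0.0,-0.6,-4.0],[-33.3,-11.0,3.8],62],[[-0.0,-0.6,-4.0],[-32.4,-13.3,4.1],62],[[-0.0,-0.6,-4.0],[-31.4,-15.5,4.5],62],[[-0.0,-0.6,-4.0],[-30.2,-17.6,4.8],62],[[-0.0,-0.6,-4.0],[-28.8,-19.6,5.1],62],[[-0.0,-0.6,-4.0],[-27.4,-21.6,5.4],62],[[-0.0,-0.6,-4.0],[-25.8,-23.4,5.6],62],[[-0.0,-0.6,-4.0],[-24.0,-25.1,5.9],62]]
```

Emit:
servo_tool([
  [[0,-0.6,-4],[-34.5,-6.5,3],62],
  [[0,-0.6,-4],[-34,-8.5,3.5],62],
  [[0,-0.6,-4],[-33,-11,4],62],
  [[0,-0.6,-4],[-32.5,-13.5,4],62],
  [[0,-0.6,-4],[-31.5,-15.5,4.5],62],
  [[0,-0.6,-4],[-30,-17.5,5],62],
  [[0,-0.6,-4],[-29,-19.5,5],62],
  [[0,-0.6,-4],[-27.5,-21.5,5.5],62],
  [[0,-0.6,-4],[-26,-23.5,5.5],62],
  [[0,-0.6,-4],[-24,-25,6],62],
])

```text
time_s: 25.45
ee_pos: [503.2, 98.6, 175.5]
ee_rot: [-172.0, -0.1, -48.3]
force: [0.6, -0.3, 0.8]
gripper_width: 61.8
```

```bash
python3 - <<'E'
from h import *
s=st()
plan([536.4,236.7,130],Rt(8,57.4),9,62)
E
```

```text
{'time_s': 25.4, 'qpos': [6.8, 11.1, 106.2, 5.4, 56.3, 52.3], 'ee_pos': [503.2, 98.6, 175.5], 'ee_rot': [-172.0, -0.1, -48.3], 'force': [0.6, -0.3, 0.8], 'gripper_width': 61.8}
dist 149.2 ang 15.7
[[[-0.0,-0.3,-1.7],[-9.0,-12.1,6.8],62],[[-0.0,-0.3,-1.7],[-8.6,-12.4,6.8],62],[[-0.0,-0.3,-1.7],[-8.2,-12.7,6.9],62],[[-0.0,-0.3,-1.7],[-7.8,-12.9,6.9],62],[[-0.0,-0.3,-1.7],[-7.4,-13.1,7.0],62],[[-0.0,-0.3,-1.7],[-6.9,-13.3,7.0],62],[[-0.0,-0.3,-1.7],[-6.5,-13.5,7.0],62],[[-0.0,-0.3,-1.7],[-6.1,-13.7,7.0],62],[[-0.0,-0.3,-1.7],[-5.6,-13.9,7.1],62]]
```

Emit:
servo_tool([
  [[0,-0.3,-1.7],[-9,-12,4],62],
  [[0,-0.3,-1.7],[-8.5,-12.5,5],62],
  [[0,-0.3,-1.7],[-8,-12.5,7],62],
  [[0,-0.3,-1.7],[-8,-13,7],62],
  [[0,-0.3,-1.7],[-7.5,-13,7],62],
  [[0,-0.3,-1.7],[-7,-13,7],62],
  [[0,-0.3,-1.7],[-6.5,-13,7],62],
  [[0,-0.3,-1.7],[-6,-13,6],62],
  [[0,-0.3,-1.7],[-4,-9,4],62],
  [[0,0,0],[0,-1,0],62],
])

```text
time_s: 26.7
ee_pos: [534.1, 238.5, 133.3]
ee_rot: [-172.1, 0.6, -31.7]
force: [-0.3, -0.5, -0.1]
gripper_width: 62.1
```

```bash
python3 - <<'E'
from h import *
s=st();f=grab("wrist","w15")
C=np.array([536.4,236.7,41])
print(proj(f,[C,[655.4,120,41]]))
plan([536.4,236.7,30],Rt(8,57.4),7,62)
E
```

```text
{'time_s': 26.7, 'qpos': [19.9, 19.9, 100.3, 6.6, 54.2, 48.0], 'ee_pos': [534.1, 238.5, 133.3], 'ee_rot': [-172.1, 0.6, -31.7], 'force': [-0.3, -0.5, -0.1], 'gripper_width': 62.1}
[[258.69451415 209.40112706]
 [415.83647141 244.64682131]]
dist 103.5 ang 1.0
[[[0.0,0.1,0.1],[0.5,2.1,14.6],62],[[0.0,0.1,0.1],[0.5,2.1,14.6],62],[[0.0,0.1,0.1],[0.5,2.1,14.6],62],[[0.0,0.1,0.1],[0.5,2.1,14.6],62],[[0.0,0.1,0.1],[0.5,2.1,14.6],62],[[0.0,0.1,0.1],[0.4,2.1,14.6],62],[[0.0,0.1,0.1],[0.4,2.1,14.6],62]]
```

View pics/w15.png

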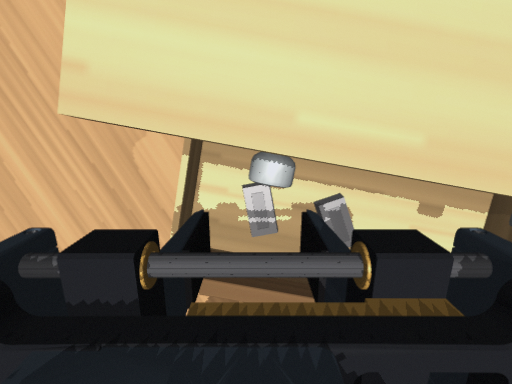

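```bash
python3 - <<'E'
from h import *
s=st();plan([533.7,233.8,30],Rt(8,57.4),8,62)
E
```

```text
{'time_s': 26.8, 'qpos': [19.8, 19.9, 100.3, 6.6, 54.2, 48.1], 'ee_pos': [534.1, 238.3, 133.4], 'ee_rot': [-172.1, 0.6, -31.8], 'force': [1.0, -0.9, -0.5], 'gripper_width': 61.9}
dist 103.5 ang 1.0
[[[0.0,0.1,0.1],[0.4,2.3,12.7],62],[[0.0,0.1,0.1],[0.4,2.3,12.7],62],[[0.0,0.1,0.1],[0.3,2.3,12.7],62],[[0.0,0.1,0.1],[0.3,2.3,12.7],62],[[0.0,0.1,0.1],[0.3,2.3,12.7],62],[[0.0,0.1,0.1],[0.3,2.3,12.7],62],[[0.0,0.1,0.1],[0.3,2.3,12.7],62],[[0.0,0.1,0.1],[0.3,2.3,12.7],62]]
```

Emit:
servo_tool([
  [[0,0.1,0.1],[0.5,2.5,12.5],57],
  [[0,0.1,0.1],[0.5,2.5,12.5],57],
  [[0,0.1,0.1],[0.5,2.5,12.5],57],
  [[0,0.1,0.1],[0.5,2.5,12.5],57],
  [[0,0.1,0.1],[0.5,2,12.5],57],
  [[0,0.1,0.1],[0,2,12.5],57],
  [[0,0.1,0.1],[0,2,12.5],57],
  [[0,0,0],[0,1.5,8],57],
  [[0,0,0],[0,0.5,3],57],
  [[0,0,0],[0,0,0],57],
])

```text
time_s: 28.0
ee_pos: [533.0, 231.9, 26.4]
ee_rot: [-172.1, -0.0, -32.7]
force: [-0.8, 0.4, 3.3]
gripper_width: 56.5
```

```bash
python3 - <<'E'
from h import *
s=st();f=grab("wrist","w16")
plan([533.7,233.8,30],Rt(8,57.4),1,57)
E
```

```text
{'time_s': 28.0, 'qpos': [19.6, 26.5, 108.1, 7.5, 39.4, 46.8], 'ee_pos': [533.0, 231.9, 26.4], 'ee_rot': [-172.1, -0.0, -32.7], 'force': [-0.8, 0.4, 3.3], 'gripper_width': 56.5}
dist 4.1 ang 0.2
[[[0.1,-0.1,-0.1],[-0.5,-2.5,-3.3],57]]
```

View pics/w16.png

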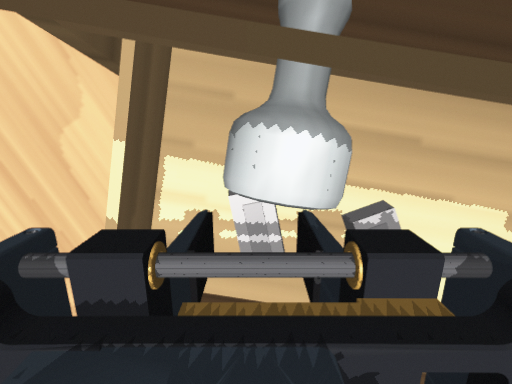

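Emit:
servo_tool([
  [[0,0,0],[0,-1,-3.5],57],
  [[0,0,0],[0,0,0],20],
  [[0,0,0],[0,0,0],20],
  [[0,0,0],[0,0,0],20],
  [[0,0,0],[0,0,0],20],
  [[0,0,0],[0,0,0],20],
  [[0,0,0],[0,0,0],20],
  [[0,0,0],[0,0,0],20],
  [[0,0,0],[0,0,0],20],
  [[0,0,0],[0,0,0],20],
], squeeze=25)

```text
time_s: 29.3
ee_pos: [534.0, 232.4, 30.8]
ee_rot: [-172.1, -0.1, -32.7]
force: [0.3, -0.4, 0.9]
gripper_width: 28.1
```

```bash
python3 - <<'E'
from h import *
s=st();f=grab("wrist","w17");t=grab("top","t17",(100,60,300,240),4)
E
```

```text
{'time_s': 29.3, 'qpos': [19.7, 26.2, 107.8, 7.4, 39.8, 46.9], 'ee_pos': [534.0, 232.4, 30.8], 'ee_rot': [-172.1, -0.1, -32.7], 'force': [0.3, -0.4, 0.9], 'gripper_width': 28.1}
```

View pics/w17.png

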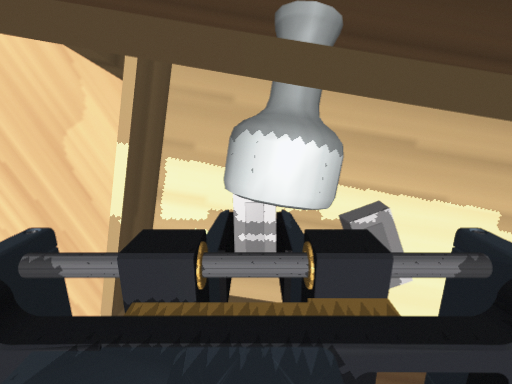

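Emit:
servo_tool([
  [[0,0,0],[0,0,-10],20],
  [[0,0,0],[0,0,-24],20],
  [[0,0,0],[0,0,-26],20],
  [[0,0,0],[0,0,-26],20],
  [[0,0,0],[0,0,-26],20],
  [[0,0,0],[0,0,-26],20],
  [[0,0,0],[0,0,-8],20],
  [[0,0,0],[5,6,0],20],
  [[0,0,0],[20,10,0],20],
  [[0,0,0],[25,15,0],20],
])

```text
time_s: 30.65
ee_pos: [543.4, 159.9, 172.9]
ee_rot: [-172.6, 0.3, -32.5]
force: [-0.3, -1.1, -1.4]
gripper_width: 28.4
```

```bash
python3 - <<'E'
from h import *
s=st();R0=rot(s["ee_rot"]);p=s["ee_pos"]
from scipy.spatial.transform import Slerp
h=np.array([440,-310,150]); RC=Rt(8,0)
Rm=Slerp([0,1],R.from_matrix([R0,RC]))(.65).as_matrix(); m=p+(h-p)*.65; m[2]=175
plan(m,Rm,10,20)
E
```

```text
{'time_s': 30.6, 'qpos': [12.0, 16.7, 98.7, 6.3, 59.8, 41.5], 'ee_pos': [543.4, 159.9, 172.9], 'ee_rot': [-172.6, 0.3, -32.5], 'force': [-0.3, -1.1, -1.4], 'gripper_width': 28.4}
dist 312.7 ang 37.4
[[[0.0,0.5,3.7],[10.7,29.1,-4.0],20],[[0.0,0.5,3.7],[12.6,28.3,-4.0],20],[[0.0,0.5,3.7],[14.5,27.5,-3.9],20],[[0.0,0.5,3.7],[16.2,26.5,-3.7],20],[[0.0,0.5,3.7],[17.9,25.4,-3.6],20],[[0.0,0.5,3.7],[19.6,24.1,-3.5],20],[[0.0,0.5,3.7],[21.1,22.8,-3.3],20],[[0.0,0.5,3.7],[22.6,21.4,-3.1],20],[[0.0,0.5,3.7],[23.9,19.9,-2.9],20],[[0.0,0.5,3.7],[25.2,18.3,-2.7],20]]
```

Emit:
servo_tool([
  [[0,0.5,3.7],[10.5,29,-4],20],
  [[0,0.5,3.7],[12.5,28,-4],20],
  [[0,0.5,3.7],[14.5,27.5,-4],20],
  [[0,0.5,3.7],[16,26.5,-4],20],
  [[0,0.5,3.7],[18,25.5,-3.5],20],
  [[0,0.5,3.7],[19.5,24,-3.5],20],
  [[0,0.5,3.7],[21,23,-3.5],20],
  [[0,0.5,3.7],[22.5,21.5,-3],20],
  [[0,0.5,3.7],[24,20,-3],20],
  [[0,0.5,3.7],[25,18,-3],20],
])

```text
time_s: 31.9
ee_pos: [461.8, -156.8, 162.1]
ee_rot: [-174.3, 0.6, -71.1]
force: [1.1, 0.4, -0.9]
gripper_width: 28.2
```

```bash
python3 - <<'E'
from h import *
s=st()
plan([440,-312,140],Rt(8,0),9,20)
E
```

```text
{'time_s': 31.9, 'qpos': [-23.0, 10.9, 108.3, 5.1, 57.0, 45.5], 'ee_pos': [461.8, -156.8, 162.1], 'ee_rot': [-174.3, 0.6, -71.1], 'force': [1.1, 0.4, -0.9], 'gripper_width': 28.2}
dist 158.3 ang 19.1
[[[0.3,0.3,2.1],[15.6,8.1,1.5],20],[[0.3,0.3,2.1],[15.8,7.5,1.6],20],[[0.3,0.3,2.1],[16.1,6.9,1.6],20],[[0.3,0.3,2.1],[16.3,6.4,1.7],20],[[0.3,0.3,2.1],[16.5,5.8,1.7],20],[[0.3,0.3,2.1],[16.7,5.2,1.8],20],[[0.3,0.3,2.1],[16.9,4.6,1.9],20],[[0.3,0.3,2.1],[17.0,4.0,1.9],20],[[0.3,0.3,2.1],[17.1,3.3,2.0],20]]
```

Emit:
servo_tool([
  [[0.3,0.3,2.1],[15.5,7,-1],20],
  [[0.3,0.3,2.1],[16,6,-1],20],
  [[0.3,0.3,2.1],[16,5,-1],20],
  [[0.3,0.3,2.1],[16.5,5,0],20],
  [[0.3,0.3,2.1],[16.5,4,1],20],
  [[0.3,0.3,2.1],[16.5,4,2],20],
  [[0.3,0.3,2.1],[17,3,2],20],
  [[0.3,0.3,2.1],[14,3,2],20],
  [[0.3,0.3,2.1],[8,2,1],20],
  [[0,0,0],[0,0,0],20],
])

```text
time_s: 33.15
ee_pos: [447.1, -306.9, 147.9]
ee_rot: [-171.8, 0.4, -91.5]
force: [-0.8, 0.1, -1.7]
gripper_width: 27.9
```

```bash
python3 - <<'E'
from h import *
s=st()
plan([442,-316,100],Rt(8,0),8,20)
grab("wrist","w18")
E
```

```text
{'time_s': 33.2, 'qpos': [-39.0, 15.3, 104.9, 6.6, 53.7, 48.9], 'ee_pos': [447.1, -306.9, 147.9], 'ee_rot': [-171.8, 0.4, -91.5], 'force': [-0.8, 0.1, -1.7], 'gripper_width': 27.9}
dist 49.0 ang 1.6
[[[-0.0,0.0,-0.2],[1.2,1.5,5.8],20],[[-0.0,0.0,-0.2],[1.2,1.5,5.8],20],[[-0.0,0.0,-0.2],[1.2,1.5,5.8],20],[[-0.0,0.0,-0.2],[1.2,1.5,5.8],20],[[-0.0,0.0,-0.2],[1.2,1.5,5.8],20],[[-0.0,0.0,-0.2],[1.2,1.5,5.8],20],[[-0.0,0.0,-0.2],[1.2,1.5,5.8],20],[[-0.0,0.0,-0.2],[1.1,1.5,5.8],20]]
```

View pics/w18.png

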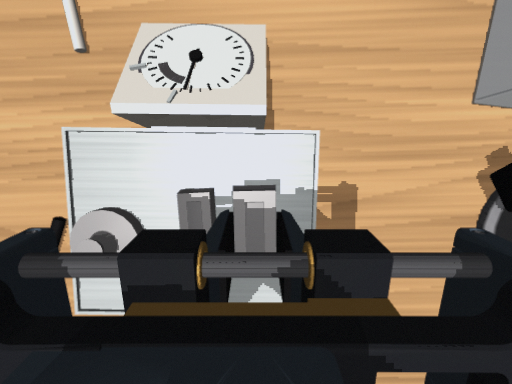

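Emit:
servo_tool([
  [[0,0,0],[1.5,1,5],20],
  [[0,0,-0.3],[1.5,1,6],20],
  [[0,0,-0.3],[1.5,1,6],20],
  [[0,0,-0.3],[1.5,1,6],20],
  [[0,0,-0.3],[1.5,1,6],20],
  [[0,0,-0.3],[1.5,1,6],20],
  [[0,0,0],[1,1,4],20],
  [[0,0,0],[0.5,0.5,3],20],
  [[0,0,0],[0,0,1],20],
  [[0,0,0],[0,0,1],20],
])

```text
time_s: 34.45
ee_pos: [446.2, -316.3, 100.1]
ee_rot: [-171.8, 0.2, -89.7]
force: [-0.1, 0.3, -1.9]
gripper_width: 28.4
```

```bash
python3 - <<'E'
from h import *
s=st()
E
```

```text
{'time_s': 34.4, 'qpos': [-39.9, 18.7, 107.9, 7.4, 47.5, 45.2], 'ee_pos': [446.2, -316.3, 100.1], 'ee_rot': [-171.8, 0.2, -89.7], 'force': [-0.1, 0.3, -1.9], 'gripper_width': 28.4}
```

Emit:
servo_tool([
  [[0,0,0],[0,0.1,1.2],20],
  [[0,0,0],[0,0.1,1.2],20],
  [[0,0,0],[0,0.1,1.2],20],
  [[0,0,0],[0,0.1,1.2],20],
  [[0,0,0],[0,0.1,1.2],20],
  [[0,0,0],[0,0.1,1.2],20],
  [[0,0,0],[0,0.1,1],20],
  [[0,0,0],[0,0,0.5],20],
  [[0,0,0],[0,0,0],20],
  [[0,0,0],[0,0,0],20],
])

```text
time_s: 35.7
ee_pos: [446.8, -316.3, 91.6]
ee_rot: [-171.7, 0.2, -89.7]
force: [-1.7, -0.5, -0.6]
gripper_width: 28.1
```

```bash
python3 - <<'E'
from h import *
s=st();grab("wrist","w19")
E
```

```text
{'time_s': 35.7, 'qpos': [-39.8, 19.3, 108.5, 7.5, 46.3, 45.0], 'ee_pos': [446.8, -316.3, 91.6], 'ee_rot': [-171.7, 0.2, -89.7], 'force': [-1.7, -0.5, -0.6], 'gripper_width': 28.1}
```

View pics/w19.png

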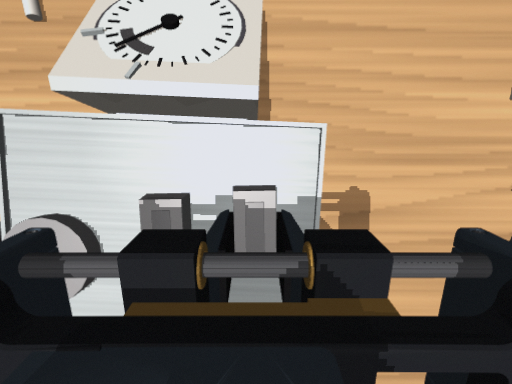

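Emit:
servo_tool([
  [[0,0,0],[0,0.1,1],20],
  [[0,0,0],[0,0,0],36],
  [[0,0,0],[0,0,0],44],
  [[0,0,0],[0,0,0],44],
  [[0,0,0],[0,0,0],44],
  [[0,0,0],[0,-0.5,-4],44],
  [[0,0,0],[0,-2,-12],44],
  [[0,0,0],[0,-3,-20],44],
  [[0,0,0],[0,-4,-26],44],
  [[0,0,0],[0,0,-26],44],
])

```text
time_s: 37.0
ee_pos: [444.1, -316.7, 183.2]
ee_rot: [-171.7, 0.1, -89.8]
force: [0.4, 0.7, 0.2]
gripper_width: 44.2
```

```bash
python3 - <<'E'
from h import *
s=st();grab("wrist","w20")
R0=rot(s["ee_rot"]); print(R0.T@np.array([-60,-120,60]))
E
```

```text
{'time_s': 37.0, 'qpos': [-40.1, 13.7, 101.4, 6.4, 58.8, 46.6], 'ee_pos': [444.1, -316.7, 183.2], 'ee_rot': [-171.7, 0.1, -89.8], 'force': [0.4, 0.7, 0.2], 'gripper_width': 44.2}
[119.58161204  51.15421065 -68.4359905 ]
```

View pics/w20.png

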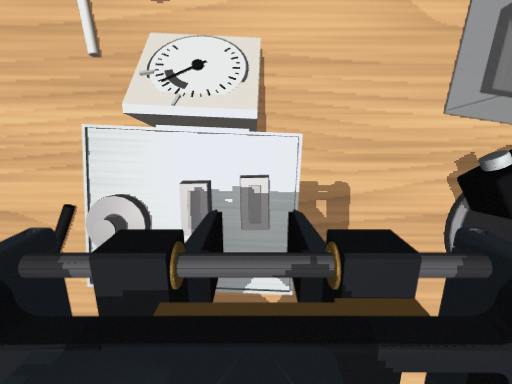

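Emit:
servo_tool([
  [[0,0,0],[0,0,-25],44],
  [[0,0,0],[8,0,-25],44],
  [[0,0,0],[20,0,-20],44],
  [[0,0,0],[25,0,0],44],
  [[0,0,0],[25,0,0],44],
  [[0,0,0],[25,0,0],44],
  [[0,0,0],[25,0,0],44],
  [[0,0,0],[10,0,0],44],
  [[0,0,0],[0,0,0],44],
  [[0,0,0],[0,0,0],44],
])

```text
time_s: 38.3
ee_pos: [435.5, -458.6, 264.4]
ee_rot: [-171.0, -0.4, -89.7]
force: [-0.3, 0.1, 0.6]
gripper_width: 44.2
```

```bash
python3 - <<'E'
from h import *
s=st()
f=grab("top","t21",(100,60,300,240),4); 
cv2.imwrite("pics/d21.png",cv2.resize(f["pixels"][150:300,310:450,::-1],None,fx=4,fy=4,interpolation=cv2.INTER_CUBIC))
grab("side","s21",(130,180,260,320),4)
im=f["pixels"]
hs=cv2.cvtColor(np.ascontiguousarray(im),cv2.COLOR_RGB2HSV)
m=((hs[...,1]<70)&(hs[...,2]>70)); mm=np.zeros_like(m); mm[190:220,205:240]=m[190:220,205:240]
p=np.argwhere(mm)[:,::-1]; P=onz(f,p,57.5); print(len(p),p.mean(0),P.mean(0),(P@xc).min(),(P@xc).max())
E
```

```text
{'time_s': 38.3, 'qpos': [-51.1, 18.9, 82.1, 7.1, 73.2, 36.9], 'ee_pos': [435.5, -458.6, 264.4], 'ee_rot': [-171.0, -0.4, -89.7], 'force': [-0.3, 0.1, 0.6], 'gripper_width': 44.2}
138 [222.35507246 205.50724638] [536.53015626 109.8721534   57.5       ] 426.51080527917077 469.2479458552283
```

View pics/t21.png

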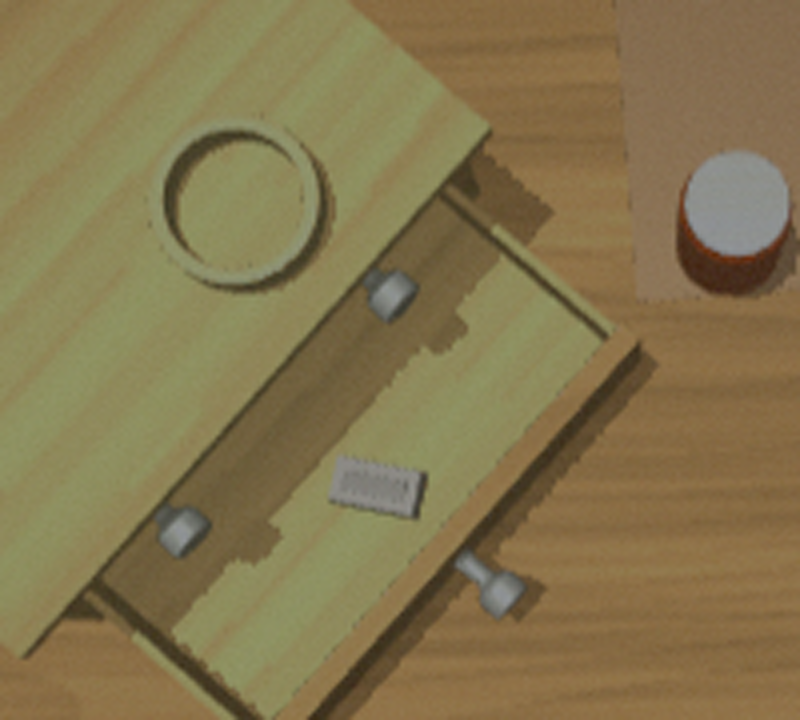

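View pics/d21.png

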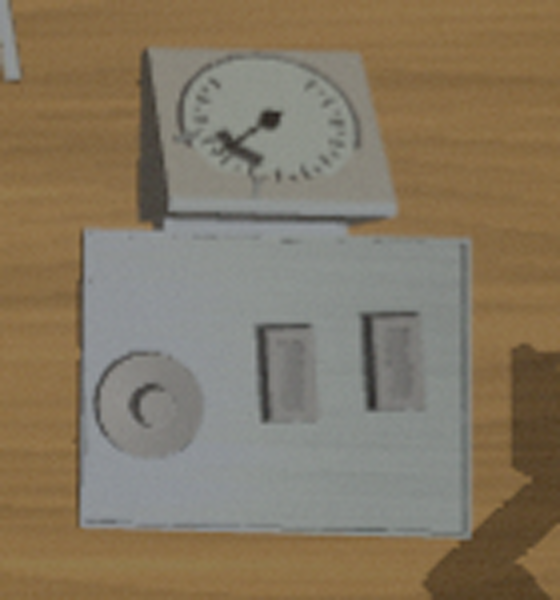

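View pics/s21.png

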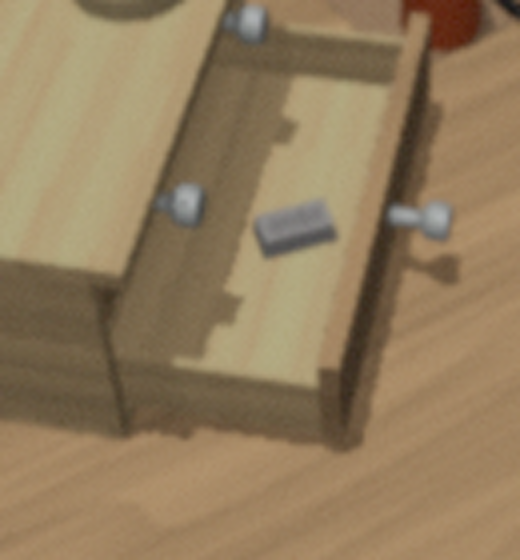

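```bash
python3 - <<'E'
from h import *
from scipy.spatial.transform import Slerp
s=st();R0=rot(s["ee_rot"]);p=s["ee_pos"];k0=np.array([628,210.5,57.5])
h=k0-65*xc-50*yc; h[2]=150; print(h)
Rm=Slerp([0,1],R.from_matrix([R0,Rt(0)]))(.7).as_matrix(); m=p+(h-p)*.7; m[2]=225
plan(m,Rm,10,0)
E
```

```text
{'time_s': 38.4, 'qpos': [-51.1, 18.9, 82.1, 7.1, 73.2, 36.9], 'ee_pos': [435.5, -458.5, 264.5], 'ee_rot': [-171.0, -0.4, -89.7], 'force': [-0.2, -0.4, 0.3], 'gripper_width': 44.0}
[620.80791633 128.80989085 150.        ]
dist 432.9 ang 33.5
[[[-0.6,-0.3,-3.3],[-41.1,-12.5,5.7],0],[[-0.6,-0.3,-3.3],[-40.3,-14.8,5.7],0],[[-0.6,-0.3,-3.3],[-39.3,-17.2,5.8],0],[[-0.6,-0.3,-3.3],[-38.2,-19.5,5.8],0],[[-0.6,-0.3,-3.3],[-37.0,-21.7,5.8],0],[[-0.6,-0.3,-3.3],[-35.7,-23.8,5.7],0],[[-0.6,-0.3,-3.3],[-34.2,-25.9,5.6],0],[[-0.6,-0.3,-3.3],[-32.7,-27.9,5.5],0],[[-0.6,-0.3,-3.3],[-31.0,-29.8,5.4],0],[[-0.6,-0.3,-3.3],[-29.2,-31.5,5.2],0]]
```

Emit:
servo_tool([
  [[-0.6,-0.3,-3.3],[-41,-12.5,5],0],
  [[-0.6,-0.3,-3.3],[-40,-15,5],0],
  [[-0.6,-0.3,-3.3],[-39,-17,5],0],
  [[-0.6,-0.3,-3.3],[-38,-19.5,5],0],
  [[-0.6,-0.3,-3.3],[-37,-21.5,5],0],
  [[-0.6,-0.3,-3.3],[-35.5,-24,5],0],
  [[-0.6,-0.3,-3.3],[-34,-26,5],0],
  [[-0.6,-0.3,-3.3],[-32.5,-28,5],0],
  [[-0.6,-0.3,-3.3],[-31,-30,5],0],
  [[-0.6,-0.3,-3.3],[-29,-31.5,5],0],
])

```text
time_s: 39.65
ee_pos: [562.7, -31.9, 232.8]
ee_rot: [-177.5, -0.9, -55.5]
force: [0.7, -0.9, -0.3]
gripper_width: 0.4
```

```bash
python3 - <<'E'
from h import *
s=st()
plan([620.8,128.8,150],Rt(0),9,0)
E
```

```text
{'time_s': 39.6, 'qpos': [-4.9, 15.3, 91.3, 0.9, 70.9, 50.2], 'ee_pos': [562.7, -31.9, 232.8], 'ee_rot': [-177.5, -0.9, -55.5], 'force': [0.7, -0.9, -0.3], 'gripper_width': 0.4}
dist 189.9 ang 13.1
[[[-0.3,-0.1,-1.4],[-11.2,-15.0,9.7],0],[[-0.3,-0.1,-1.4],[-10.8,-15.3,9.6],0],[[-0.3,-0.1,-1.4],[-10.4,-15.7,9.6],0],[[-0.3,-0.1,-1.4],[-10.0,-16.0,9.5],0],[[-0.3,-0.1,-1.4],[-9.5,-16.2,9.5],0],[[-0.3,-0.1,-1.4],[-9.1,-16.5,9.4],0],[[-0.3,-0.1,-1.4],[-8.7,-16.8,9.4],0],[[-0.3,-0.1,-1.4],[-8.2,-17.0,9.3],0],[[-0.3,-0.1,-1.4],[-7.8,-17.3,9.3],0]]
```

Emit:
servo_tool([
  [[-0.3,0,-1.4],[-11,-15,7],0],
  [[-0.3,0,-1.4],[-11,-15.5,8],0],
  [[-0.3,0,-1.4],[-10.5,-15.5,9],0],
  [[-0.3,0,-1.4],[-10,-16,9],0],
  [[-0.3,0,-1.4],[-9.5,-16,9],0],
  [[-0.3,0,-1.4],[-9,-16.5,9],0],
  [[-0.3,0,-1.4],[-8.5,-16.5,9],0],
  [[-0.3,0,-1.4],[-8,-16,9],0],
  [[-0.3,0,-1.4],[-5,-12,8],0],
  [[0,0,0],[0,-3,5],0],
])

```text
time_s: 40.9
ee_pos: [621.8, 137.0, 148.0]
ee_rot: [179.4, -1.2, -41.8]
force: [0.1, 0.1, 0.5]
gripper_width: 0.4
```

```bash
python3 - <<'E'
from h import *
s=st();k0=np.array([628,210.5,57.5])
print("out",35-(s["ee_pos"]-k0)@xc,(s["ee_pos"]-k0)@yc)
h=k0-65*xc-50*yc; h[2]=62
plan(h,Rt(0),6,0)
E
```

```text
{'time_s': 40.9, 'qpos': [12.1, 26.3, 86.9, -1.4, 66.6, 54.4], 'ee_pos': [621.8, 137.0, 148.0], 'ee_rot': [179.4, -1.2, -41.8], 'force': [0.1, 0.1, 0.5], 'gripper_width': 0.4}
out 93.32034033737895 -45.21664965743967
dist 86.4 ang 1.6
[[[0.1,-0.2,0.1],[0.5,1.0,14.4],0],[[0.1,-0.2,0.1],[0.5,1.0,14.3],0],[[0.1,-0.2,0.1],[0.6,1.0,14.3],0],[[0.1,-0.2,0.1],[0.6,1.0,14.3],0],[[0.1,-0.2,0.1],[0.7,1.1,14.3],0],[[0.1,-0.2,0.1],[0.7,1.1,14.3],0]]
```

Emit:
servo_tool([
  [[0.1,-0.2,0.1],[0.5,1,13],0],
  [[0.1,-0.2,0.1],[0.5,1,14],0],
  [[0.1,-0.2,0.1],[0.5,1,14],0],
  [[0.1,-0.2,0.1],[0.5,1,14],0],
  [[0.1,-0.2,0.1],[0.5,1,14],0],
  [[0.1,-0.2,0.1],[0.5,1,9],0],
  [[0,0,0],[0,3,0],0],
  [[0,0,0],[0,4,0],0],
  [[0,0,0],[0,4,0],0],
  [[0,0,0],[0,2,0],0],
])

```text
time_s: 42.15
ee_pos: [611.4, 117.5, 64.9]
ee_rot: [-179.8, 0.0, -42.6]
force: [3.4, 3.3, -4.0]
gripper_width: 0.1
```

```bash
python3 - <<'E'
from h import *
s=st();k0=np.array([628,210.5,57.5])
print("out",35-(s["ee_pos"]-k0)@xc,(s["ee_pos"]-k0)@yc,s["force"]@xc)
E
```

```text
{'time_s': 42.2, 'qpos': [9.7, 29.5, 94.7, 0.2, 55.7, 52.2], 'ee_pos': [611.4, 117.5, 64.9], 'ee_rot': [-179.8, 0.0, -42.6], 'force': [3.4, 3.3, -4.0], 'gripper_width': 0.1}
out 114.67034027047525 -50.764176153194846 4.718531707127208
```

Emit:
servo_tool([
  [[0,0,0],[0,2.5,0],0],
  [[0,0,0],[0,2.5,0],0],
  [[0,0,0],[0,2.5,0],0],
  [[0,0,0],[0,2,0],0],
  [[0,0,0],[0,-5,0],0],
  [[0,0,0],[0,-6,0],0],
  [[0,0,0],[0,0,-15],0],
  [[0,0,0],[0,0,-25],0],
  [[0,0,0],[0,0,-30],0],
  [[0,0,0],[0,0,-30],0],
])

```text
time_s: 43.4
ee_pos: [616.4, 123.8, 169.7]
ee_rot: [-178.9, -0.1, -42.6]
force: [0.1, 0.3, 0.0]
gripper_width: 0.2
```

```bash
python3 - <<'E'
from h import *
s=st()
plan([500,-20,260],rot(s["ee_rot"]),5,0)
E
```

```text
{'time_s': 43.4, 'qpos': [10.0, 24.3, 86.9, 0.7, 67.8, 52.4], 'ee_pos': [616.4, 123.8, 169.7], 'ee_rot': [-178.9, -0.1, -42.6], 'force': [0.1, 0.3, 0.0], 'gripper_width': 0.2}
dist 205.8 ang 0.0
[[[0.0,0.0,0.0],[2.4,36.6,-18.8],0],[[0.0,0.0,0.0],[2.4,36.6,-18.8],0],[[0.0,0.0,0.0],[2.4,36.6,-18.8],0],[[0.0,0.0,0.0],[2.4,36.6,-18.8],0],[[0.0,0.0,0.0],[2.4,36.6,-18.8],0]]
```

Emit:
servo_tool([
  [[0,0,0],[0,15,-20],0],
  [[0,0,0],[2,30,-20],0],
  [[0,0,0],[2,36,-18],0],
  [[0,0,0],[2,36,-18],0],
  [[0,0,0],[2,36,-15],0],
  [[0,0,0],[2,30,0],0],
  [[0,0,0],[0,20,0],0],
  [[0,0,0],[0,0,0],0],
  [[0,0,0],[0,0,0],0],
  [[0,0,0],[0,0,0],0],
])

```text
time_s: 44.65
ee_pos: [475.6, -41.5, 265.9]
ee_rot: [-178.8, -0.4, -42.7]
force: [0.3, -0.2, 0.2]
gripper_width: 0.8
```

```bash
python3 - <<'E'
from h import *
s=st()
f=grab("top","t22")
grab("side","s22"); w=grab("wrist","w22")
im=f["pixels"]
hs=cv2.cvtColor(np.ascontiguousarray(im),cv2.COLOR_RGB2HSV)
m=((hs[...,1]<70)&(hs[...,2]>70)); mm=np.zeros_like(m); mm[190:220,205:240]=m[190:220,205:240]
p=np.argwhere(mm)[:,::-1]; P=onz(f,p,57.5); print(len(p),p.mean(0),P.mean(0),(P@xc).min(),(P@xc).max())
E
```

```text
{'time_s': 44.6, 'qpos': [-6.9, 7.1, 97.0, 0.8, 74.9, 35.6], 'ee_pos': [475.6, -41.5, 265.9], 'ee_rot': [-178.8, -0.4, -42.7], 'force': [0.3, -0.2, 0.2], 'gripper_width': 0.8}
143 [222.83916084 205.86713287] [535.6588964  108.72806824  57.5       ] 424.92184489416286 467.65076891512405
```

View pics/t22.png

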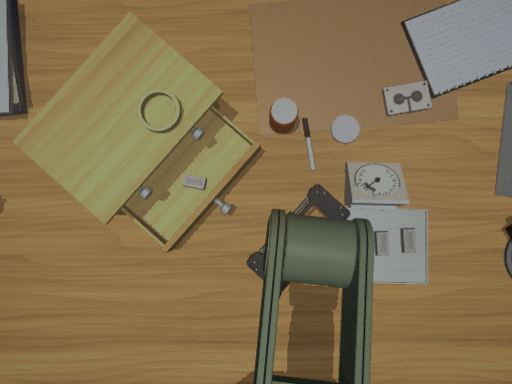

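View pics/w22.png

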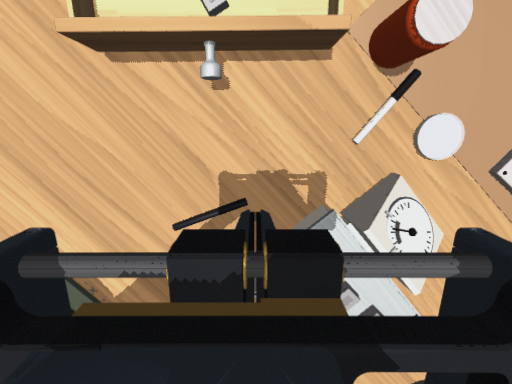

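```bash
python3 - <<'E'
from h import *
print(env.job_done()); st()
E
```

```text
the job is handed in; nothing more can be done
None
the job is handed in; nothing more can be done
```

I pulled the wide drawer out to its stop and laid two ingots, the outer two, on the platform beside the casting. I then handed the job in at about 45 s with the arm clear of everything.

- **Scale:** the needle read about 430 g at the start and about 625 g after the first ingot, just short of the sector. With both ingots on, it rests well inside the dark sector, at about 825 g by my estimate. Both ingots were let down about 1 mm at a time. I estimate the platform sank no more than about 22 mm, well short of its 34 mm bottom stop.
- **Drawer:** camera measurements showed only about 145 mm of travel, not 150. The knob seemed to start about 5 mm proud, so it was probably slightly ajar at the start, though I did not confirm that. Pulling it met about 17 N and pushing its front panel from inside met about 7 N, far above its 1.5 N of rubbing, so I take that as the stop. It had slipped back about 1 mm by the time both ingots were down. I pushed it out again, and the last picture shows it back where it was after the first pull.
- **Everything else:** the last pictures show the third ingot in the drawer and the small drawers shut. The can, dish, both markers and tape stand where they were. The casting was hidden behind the arm in the final top view. In the clear view before that it stood on the platform in its place.
- **Contact in the drawer:** while reaching for the second ingot, the fingertips touched the drawer floor lightly, at about 3 N.

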